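# Turn a roller-core drilling jig back one notch

## Task

A row of holes has been skipped on the roller core in the indexing jig, so it has to go back one notch. Gently, with a fingertip, lift the red pawl out of the ratchet teeth by its tab and tip it right back so that it stays up on its stop, then push a peg to turn the wheel backward (its top towards the pawl) most of one notch, tip the pawl down into the teeth again and push the wheel on backward until its tooth comes up against the pawl. Leave the other things on the bench where they are.

Things in the scene. Friction and masses are not known exactly. Their poses are not given: they have to be found in the camera images.
- jig: Dark green indexing jig bolted to the bench. Origin on the bench straight below the wheel's centre; z up, x along the spindle from the wooden core out through the wheel, y level, from the wheel to the pawl's side. Base x -205 to 50, y -75 to 125 mm, 12 mm thick. Core (56 across) at x -156 to -36, guide bar over it 151 mm high, upright and pawl ear at x -28 to -16, 148 and 137 mm high.
- wheel_center (a point): Centre of the steel ratchet wheel, on the spindle axis, 95 mm above the bench. Wheel 110 mm across the tips, 92 mm at the roots, 12 mm thick, standing upright in the jig's y-z plane; 12 saw teeth, one notch = 30 degrees = 0.524 rad. Its outer face is 6 mm to jig +x of here.
- top_peg (a point): Middle of the wheel's top hand peg; turns with the wheel. Four wooden pegs 11 mm across stand out of the wheel's outer face along jig +x (6 to 42 mm from the wheel's mid-plane; this point at 26), 38 mm from the axis, 90 degrees apart. This one starts 20 degrees from the top, away from the pawl. About 3 N on it towards jig +y turns the wheel backward; the wheel stays where it is left.
- wheel (a joint): Wheel angle, rad, growing backward (top of the wheel towards jig +y and the pawl). Starts at -0.04 to 0; pawl down, it cannot pass 0. One notch back, the tooth meets the pawl at 0.523. A pawl dropped with the wheel at 0.10 to 0.49 lies on the back of the right tooth and slides down it as the wheel is pushed on backward to the stop; from 0.50 on it lands on the next tooth tip.
- pawl (a joint): Pawl angle, rad, growing as it lifts: 0 fully down, up to 0.18 on a tooth tip, clear of the teeth above 0.25, 0.96 resting on its stop. It balances at 0.60: short of that it falls into the teeth, past it, it falls back on its stop and stays. Steel, 0.16 kg.
- pawl_pivot (a point): Pivot of the red drop pawl, 74 mm to jig +y of the wheel's axis and 105 mm above the bench. The pawl turns here about jig x; its arm, 10 mm thick in x, runs up to the wheel's rim and ends in the finger tab. Lifted, it swings up and over towards jig +y.
- pawl_tab (a point): Middle of the rolled end (11 mm across) of the pawl's finger tab; moves with it, 80 mm from the pivot. Tab 24 mm wide in jig x, 5 mm thick. Pawl down: upright, end at jig y +38, 177 mm high, its side facing the wheel free down to 150 mm; 1 to 3 N towards jig +y lifts it. On its stop: slopes outward, end at y +112, 175 mm high, free outside and below, to be pushed back to jig -y.
- core_blank: Undrilled spare roller core, a wooden cylinder 56 mm across and 120 mm high, standing beside the jig. Origin at the centre of its underside.
- core_drilled: Drilled roller core, 56 mm across and 120 mm high, standing. Origin at the centre of its underside.
- brush_block: Round brush block of brown wood, 82 mm across, 46 mm high. Origin at the centre of its underside.
- scrub_brush: Scrubbing brush lying bristles down by the jig, 170 x 56 x 44 mm. Origin at the centre of its underside.
- bobbin: Empty dark wooden bobbin, 52 mm across the flanges, 130 mm high, standing. Origin at the centre of its underside.
- screwdriver: Screwdriver with a dark wooden handle, 190 mm long, 26 mm high, lying in front of the wheel. Origin under its middle.
- wax_jar: Amber jar with a steel cap, 68 mm across, 75 mm high. Origin at the centre of its underside.
- hammer: Hammer, 240 mm long, 26 mm high, lying. Origin under its middle.

How it is judged (in metres and radians):
On the way, in this order (a step that is already met when the one before it is completed fails the run):
1. the pawl is lifted out of the teeth and tipped back on its stop (above 0.85 rad), the wheel still at its first notch (at most 0.15 rad forward or 0.08 rad backward) (value of joint pawl above 0.85 rad and value of joint wheel between -0.15 and 0.08 rad), for 0.3 s.
2. with the pawl up, the wheel is pushed backward (at least 0.1 rad, not a whole notch too far) (value of joint pawl above 0.85 rad and value of joint wheel between 0.1 and 1 rad), for 0.2 s.
3. the pawl is tipped down onto the teeth again (value of joint pawl below 0.2 rad and value of joint wheel between 0.05 and 1 rad), for 0.2 s.
At the end, for the whole second after the job is handed in: The wheel stands one notch back from where it began, at 0.524 rad within 0.05 rad, the pawl fully down in the gap (below 0.04 rad), wheel and pawl at rest (value of joint pawl below 0.04 rad and value of joint wheel between 0.474 and 0.574 rad and velocity of joint wheel between -0.05 and 0.05 rad/s and velocity of joint pawl between -0.05 and 0.05 rad/s); the robot touches nothing.
It fails at once if the fingers bear on the pawl with more than 30 N (contact force between the fingers and pawl above 30 N).
It fails at once if the fingers bear on the wheel or core with more than 40 N (contact force between the fingers and wheel above 40 N).
It fails at once if a thing lying on the bench is lifted or shifted by more than 20 mm (distance of any of core_blank, core_drilled, brush_block, scrub_brush, bobbin, screwdriver, wax_jar, hammer from where it was at the start of the episode above 0.02 m).
It also fails if it takes over 58 s, if anything falls off the work surface, if the arm or the gripper's body presses on something with over 40 N, if the wrist force passes 120 N, or if a joint passes its speed limit or range.

## Robot

A 7-joint arm with a two-finger parallel gripper is mounted at the origin on the work surface. World frame = base frame: x ahead of the robot, y to its left, z up, the work surface at z = 0. Lengths are in mm, angles in rad, forces in N, time in s.
With the tool pointing down it reaches from about 425 to 1025 mm from the base axis. Payload 3.6 kg.
Tool frame: the origin (TCP) lies on the centre line of the jaws, within the pads' length; the fingertips stand 8 mm ahead of it and the grasp point (between the pads) lies 11 mm behind it; z points along the fingers, x is the direction in which the jaws open and shut, and the axes are right-handed (so a half turn about z gives the same grasp; the last joint's range is limited). The gripper opens to 85 mm and grips with 20 to 120 N. Pads are 22 mm wide; open, the fingers measure 114 mm over their backs; the gripper's body (76 mm by 85 mm) begins 54 mm behind the grasp point. The pads swing forward as they close: fully open they stand 13 mm farther back than shut.
Start: joints at [1.143, 0.591, 0.048, 1.609, -0.033, 0.943, -0.034], TCP at [237.537, -684.986, 209.302] pointing down, gripper open.
Joint ranges: [-2.69, 2.69], [-0.47, 2.24], [-1.27, 1.36], [0.19, 2.51], [-1.53, 4.68], [0.08, 2.07], [-3.09, 3.09]. Speed limits (rad/s): [2.57, 2.57, 3.14, 3.14, 3.14, 3.14, 3.14].

## Interface

Orientations are given as a 3x3 rotation matrix whose columns are the frame's x, y, z axes.
In Python, from rig import manip gives the robot as it stands.
- The arm moves only by the tool move_arm, never from a script. Its argument "deltas" is a list of rows, each an object with "delta_rot": the turn, a rotation vector about the tool's x, y, z in degrees, a list of three; "translation": the shift along the tool's x, y, z in cm, a list of three; "grip": the opening, from 0 (shut) to 1 (fully open). In form: [{"delta_rot": [rx, ry, rz], "translation": [dx, dy, dz], "grip": grip}, ...]. A call has exactly 8 rows; each row shifts and turns the commanded pose from where the row before left it, along the tool's axes as they then stand; what a row does not reach is not made up. A row lasts 1/12 s, in which the tool goes at most 41.7 mm and 7.16 degrees, less where a joint would pass 70% of its speed; a pose out of reach is approached as far as the arm can. A call is refused whole if a number of a shift passes 4.17 or a number of a turn 7.16, either way. A call with a gripper value outside its range is refused whole. The fingers move at their own pace and stop on an object; the grip force is fixed at half the most. Time passes only in rows, so rows that do not move let the fingers close, or fill a call up. It gives the time, the measured TCP pose, the force and the opening at its end, in the units of the state.
- manip.get_state(): the state, without advancing time (a new reading comes with each control period).
- manip.snapshot(name): name is "side" or "top"; returns a dict with "image" (400x640x3 uint8, red, green, blue), "z_map" (400x640 float32, mm along the optical axis (not along the pixel's ray), 0 where there is no reading), "intrinsics" (3x3 intrinsics, pixels), "distortion" ([k1, k2, p1, p2, k3] as OpenCV has them; the pictures are not rectified), "world_from_camera" (4x4, takes a point from camera to world coordinates). Camera axes: x right, y up, looking along -z (the intrinsics and any distortion apply to the point x, -y, -z); pixel columns grow to the right and rows downward; lengths in mm; the calibration is good to about 2 mm. A picture is of the moment at which its call begins.
- manip.hand_in(): hands the job in, once; it reports no verdict.
The state is a dict: "time_s": time; "joint_pos": joint angles; "qd": joint speeds; "joint_efforts": joint torques, N m; "position": TCP position; "tcp_rot": TCP orientation; "contact_force": force on the tool from outside, world axes, zero at the start; "torque": the same for the moment, N m; "opening": finger opening in mm.
Only numpy, scipy, OpenCV 4.12 (cv2) and the standard library are available. Lean on these libraries where they do the work, as an engineer would, in place of code of your own. Each camera call takes 0.05 s, during which the arm holds its last target.

## Working session

There is one attempt and no reset: what is moved stays moved. The work goes in short steps, Python scripts to look and compute and a tool call to move; the robot and the scene stay as the last step left them, time stands still between calls to the robot, and variables do not carry over. Pictures are saved under pics/ and viewed, and the job is handed in when it is done.

Besides the shell and the picture viewer there is one more tool, called after "Call:" in YAML: its name, and indented under it one key for each argument. move_arm: Moves the arm, as the interface text tells. Its arguments: {"type":"object","properties":{"deltas":{"type":"array","items":{"type":"object","properties":{"delta_rot":{"type":"array","items":{"type":"number"}},"translation":{"type":"array","items":{"type":"number"}},"grip":{"type":"number"}}}}},"required":["deltas"]}

```bash
ls; mkdir -p pics
python3 - <<'E'
from rig import manip
import cv2,pickle
for n in("side","top"):
    s=manip.snapshot(n); pickle.dump(s,open(f"{n}0.pkl","wb"))
    cv2.imwrite(f"pics/{n}0.png",s["image"][:,:,::-1])
    print(n,s["intrinsics"],s["distortion"],s["world_from_camera"])
st=manip.get_state(); print(st)
E
```

```text
pics
side [[386.39234744   0.         327.61513651]
 [  0.         386.39234744 203.96344286]
 [  0.           0.           1.        ]] [-0.07855293  0.          0.          0.          0.        ] [[-9.95762095e-01  5.98664389e-02 -6.98130387e-02  4.20684440e+02]
 [-9.02153852e-02 -4.88423840e-01  8.67930491e-01  9.27891408e+02]
 [ 1.78615552e-02  8.70550493e-01  4.91754820e-01  6.95977412e+02]
 [ 0.00000000e+00  0.00000000e+00  0.00000000e+00  1.00000000e+00]]
top [[431.43793941   0.         317.54373869]
 [  0.         431.43793941 193.60140755]
 [  0.           0.           1.        ]] [-0.09755236  0.          0.          0.          0.        ] [[ 2.17173766e-02  9.84015519e-01 -1.76753539e-01  2.91357973e+02]
 [-9.99642101e-01  2.41350941e-02  1.15398157e-02 -4.95092276e+01]
 [ 1.56213210e-02  1.76439664e-01  9.84187492e-01  1.34527672e+03]
 [ 0.00000000e+00  0.00000000e+00  0.00000000e+00  1.00000000e+00]]
{'time_s': 0.1, 'joint_pos': array([ 1.14353999,  0.59204174,  0.04831899,  1.60970419, -0.03329731,
        0.94269023, -0.03370578]), 'qd': array([-1.02673093e-03, -1.88317874e-03, -9.57006463e-05, -3.31573405e-03,
       -1.54665910e-04,  1.06953760e-03, -3.72258796e-04]), 'joint_efforts': array([ 4.56082140e-03, -5.49993575e+01,  1.55341230e+00, -1.98823911e+01,
        9.74274793e-03,  3.85702311e-03,  6.60826615e-06]), 'position': array([ 237.24307292, -684.24506284,  208.24150707]), 'tcp_rot': array([[ 3.27653705e-01, -9.44797562e-01, -7.85285880e-04],
       [-9.44795697e-01, -3.27654622e-01,  1.88119146e-03],
       [-2.03464766e-03,  1.25555368e-04, -9.99997922e-01]]), 'contact_force': array([-0.75461108,  0.63275371,  1.16871381]), 'torque': array([0.02399396, 0.00289158, 0.01552202]), 'opening': 85.52588220713115}
```

View pics/side0.png

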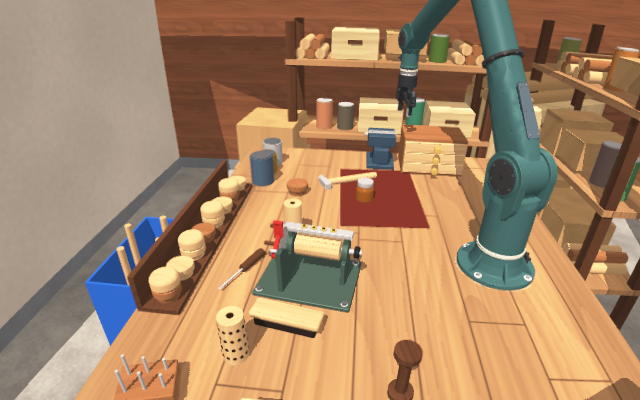

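View pics/top0.png

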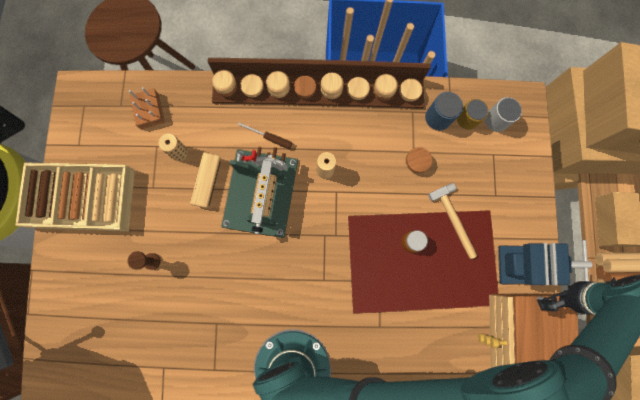

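```bash
cat > h.py <<'E'
import numpy as np,cv2,pickle
def cloud(s):
    K=s["intrinsics"];D=np.array(s["distortion"]);h,w=s["z_map"].shape
    u,v=np.meshgrid(np.arange(w),np.arange(h))
    p=cv2.undistortPoints(np.stack([u,v],-1).reshape(-1,1,2).astype(np.float64),K,D).reshape(h,w,2)
    z=s["z_map"].astype(float)
    c=np.stack([p[...,0]*z,-p[...,1]*z,-z],-1)
    T=s["world_from_camera"]
    P=c@T[:3,:3].T+T[:3,3]; P[z==0]=np.nan
    return P
def proj(s,X):
    T=np.linalg.inv(s["world_from_camera"]);X=np.atleast_2d(X).astype(float)
    c=X@T[:3,:3].T+T[:3,3]; c=c*[1,-1,-1]
    return cv2.projectPoints(c,np.zeros(3),np.zeros(3),s["intrinsics"],np.array(s["distortion"]))[0].reshape(-1,2)
E
python3 - <<'E'
from h import *
for n,(a,b,c,d) in dict(side=(200,400,200,350),top=(190,350,110,250)).items():
    s=pickle.load(open(f"{n}0.pkl","rb")); im=s["image"][c:d,a:b,::-1]
    cv2.imwrite(f"pics/{n}0c.png",cv2.resize(im,None,fx=4,fy=4,interpolation=cv2.INTER_CUBIC))
s=pickle.load(open("top0.pkl","rb"));P=cloud(s);im=s["image"].astype(int)
r=(im[...,0]>130)&(im[...,1]<60)&(im[...,2]<60)
r[:, :200]=0; r[:,330:]=0; r[:120]=0;r[200:]=0
print("top red");print(np.c_[np.argwhere(r)[:,::-1],P[r].round(0)][:80:3])
g=(im[...,1]>im[...,0]+15)&(P[...,2]<30)&(P[...,2]>2)
g[:, :200]=0; g[:,330:]=0; g[:120]=0;g[260:]=0
q=P[g][:,:2]; print(len(q),np.median(P[g][:,2]),cv2.minAreaRect(q.astype(np.float32)),cv2.boxPoints(cv2.minAreaRect(q.astype(np.float32))))
s=pickle.load(open("side0.pkl","rb"));P=cloud(s);im=s["image"].astype(int)
r=(im[...,0]>130)&(im[...,1]<60)&(im[...,2]<60)
r[:, :260]=0; r[:,300:]=0; r[:210]=0;r[270:]=0
print("side red");print(np.c_[np.argwhere(r)[:,::-1],P[r].round(0)][::6])
E
```

```text
top red
[[253. 151. 615. 119. 188.]
 [253. 152. 614. 120. 181.]
 [253. 153. 611. 119. 182.]
 [253. 154. 609. 120. 179.]
 [253. 155. 605. 119. 182.]
 [245. 156. 619. 152. 119.]
 [250. 156. 615. 135. 132.]
 [253. 156. 602. 119. 182.]
 [245. 157. 615. 151. 119.]
 [248. 157. 613. 141. 129.]
 [251. 157. 599. 124. 183.]
 [244. 158. 614. 155. 114.]
 [247. 158. 611. 145. 123.]
 [250. 158. 608. 134. 138.]
 [243. 159. 610. 157. 116.]
 [246. 159. 610. 148. 118.]
 [249. 159. 609. 139. 123.]]
1582 11.93337010598691 ((530.2445068359375, 116.97160339355469), (192.51345825195312, 248.67880249023438), 81.76943969726562) [[393.40598    39.506348 ]
 [639.52344     3.9062805]
 [667.083     194.43686  ]
 [420.96558   230.03693  ]]
side red
[[282. 222. 599. 121. 179.]
 [282. 223. 599. 121. 176.]
 [279. 224. 607. 124. 175.]
 [276. 225. 615. 122. 170.]
 [282. 225. 600. 121. 170.]
 [278. 226. 610. 123. 168.]
 [275. 227. 618. 121. 163.]
 [281. 227. 602. 123. 165.]
 [279. 228. 608. 120. 160.]
 [277. 229. 613. 121. 157.]
 [275. 230. 618. 123. 155.]
 [281. 230. 603. 122. 155.]
 [279. 231. 607. 126. 155.]
 [277. 232. 613. 124. 150.]
 [275. 233. 619. 122. 145.]
 [281. 233. 603. 122. 146.]
 [279. 234. 609. 121. 142.]
 [277. 235. 614. 121. 138.]
 [279. 236. 607. 127. 140.]
 [279. 238. 608. 128. 135.]
 [278. 243. 609. 136. 124.]
 [277. 248. 610. 144. 115.]
 [274. 254. 614. 165. 111.]
 [272. 257. 619. 165. 101.]]
```

```bash
ls pics
```

```text
side0.png
side0c.png
top0.png
top0c.png
```

View pics/side0c.png

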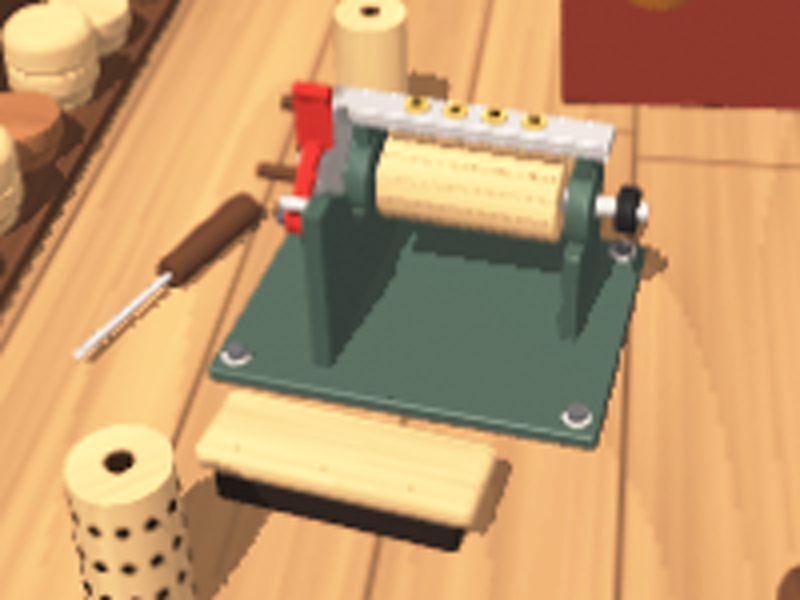

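View pics/top0c.png

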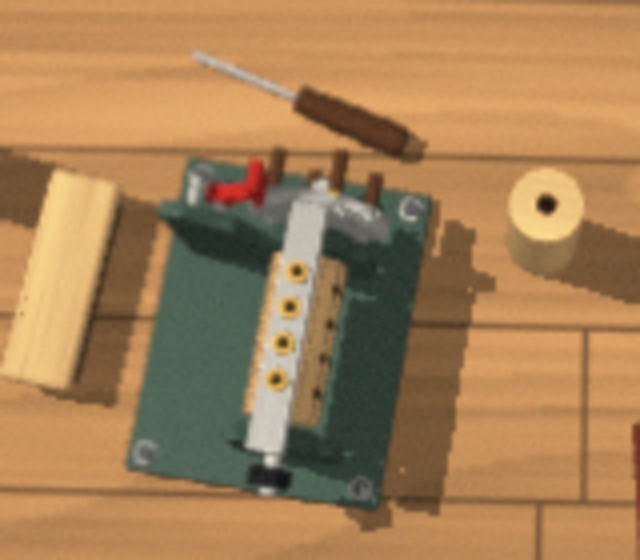

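```bash
cat >> h.py <<'E'
def jig(o,a):
    a=np.deg2rad(a);ex=np.array([np.cos(a),np.sin(a),0]);ey=np.array([-np.sin(a),np.cos(a),0])
    return lambda p:np.array([o[0],o[1],0])+np.atleast_2d(p)[:,:1]*ex+np.atleast_2d(p)[:,1:2]*ey+np.atleast_2d(p)[:,2:]*[0,0,1]
E
cat > ov.py <<'E'
from h import *
import sys
J=jig((603.3,81.2),-8.2)
C=J([[-205,-75,12],[50,-75,12],[50,125,12],[-205,125,12]])
pts=[];
for k in range(4):
    t=np.deg2rad(-20+90*k); pts+=[[42,38*np.sin(t),95+38*np.cos(t)]]
pts+=[[-12,38,177],[12,38,177],[6,0,95]]
for n,(a,b,c,d) in dict(side=(200,400,200,350),top=(190,350,110,250)).items():
    s=pickle.load(open(f"{n}0.pkl","rb")); im=cv2.resize(s["image"][c:d,a:b,::-1],None,fx=4,fy=4,interpolation=cv2.INTER_CUBIC)
    f=lambda X:((proj(s,X)-[a,c]+.5)*4).astype(int)
    cv2.polylines(im,[f(C)],True,(255,0,0),1)
    for i,p in enumerate(f(J(pts))): cv2.circle(im,tuple(int(q) for q in p),4,(255,255,0) if i<4 else (0,255,255),1)
    cv2.imwrite(f"pics/{n}0ov.png",im)
E
python3 ov.py
```

```text
(no output)
```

View pics/side0ov.png

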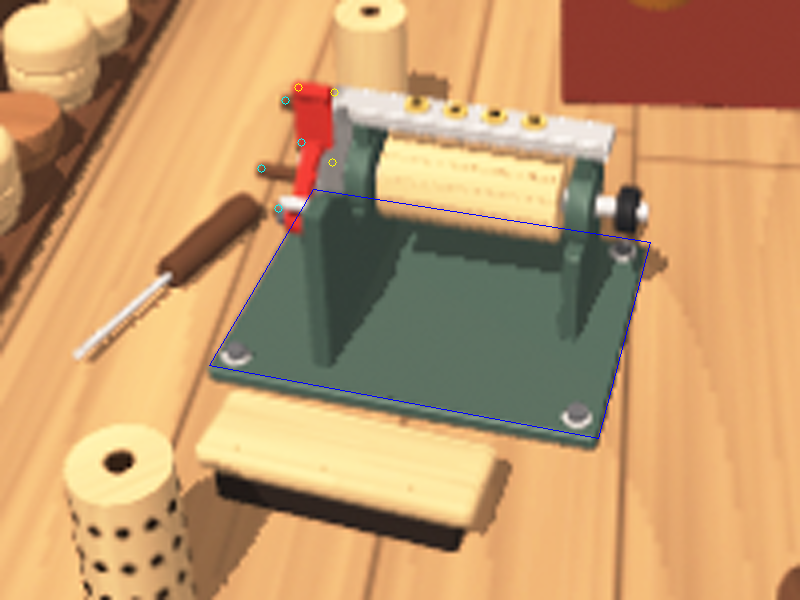

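View pics/top0ov.png

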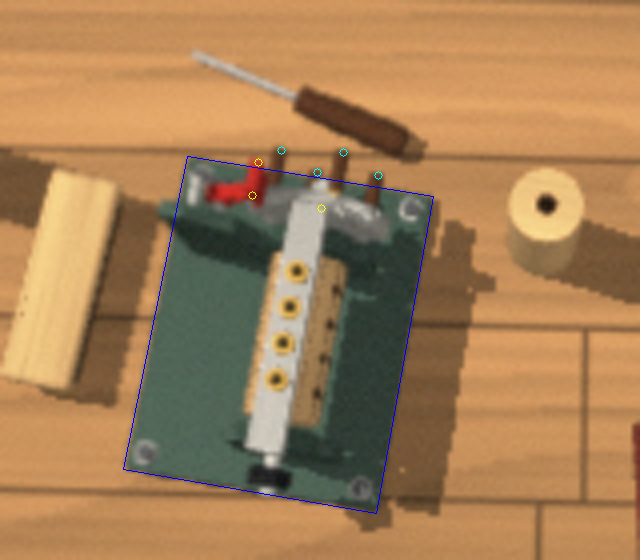

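Call:
move_arm:
  deltas:
    - {"delta_rot": [0,0,5],"translation": [0,0,-2],"grip": 0}
    - {"delta_rot": [0,0,5],"translation": [0,0,-2],"grip": 0}
    - {"delta_rot": [0,0,5],"translation": [0,0,-2],"grip": 0}
    - {"delta_rot": [0,0,5],"translation": [0,0,-2],"grip": 0}
    - {"delta_rot": [0,0,5],"translation": [0,0,-2],"grip": 0}
    - {"delta_rot": [0,0,2.2],"translation": [0,0,-2],"grip": 0}
    - {"delta_rot": [0,0,0],"translation": [0,0,0],"grip": 0}
    - {"delta_rot": [0,0,0],"translation": [0,0,0],"grip": 0}

```text
time_s: 0.77
position: [237.7, -685.4, 330.1]
tcp_rot: [[-0.14, -0.99, 0.001], [-0.99, 0.14, -0.002], [0.002, -0.001, -1.0]]
contact_force: [-0.8, 0.8, -0.6]
opening: 0.0
```

Call:
move_arm:
  deltas:
    - {"delta_rot": [0,0,0],"translation": [-3.3,-1.05,0],"grip": 0}
    - {"delta_rot": [0,0,0],"translation": [-3.3,-1.05,0],"grip": 0}
    - {"delta_rot": [0,0,0],"translation": [-3.3,-1.05,0],"grip": 0}
    - {"delta_rot": [0,0,0],"translation": [-3.3,-1.05,0],"grip": 0}
    - {"delta_rot": [0,0,0],"translation": [-3.3,-1.05,0],"grip": 0}
    - {"delta_rot": [0,0,0],"translation": [-3.3,-1.05,0],"grip": 0}
    - {"delta_rot": [0,0,0],"translation": [-3.3,-1.05,0],"grip": 0}
    - {"delta_rot": [0,0,0],"translation": [-3.3,-1.05,0],"grip": 0}

```text
time_s: 1.43
position: [357.4, -432.7, 327.4]
tcp_rot: [[-0.14, -0.99, -0.002], [-0.99, 0.14, 0.003], [-0.002, 0.003, -1.0]]
contact_force: [0.9, -0.2, 0.3]
opening: -0.2
```

```bash
python3 -c "
from rig import manip;s=manip.get_state();print(s['joint_pos'],s['position'])"
```

```text
[ 0.70172731  0.26296498  0.12312421  1.85158722 -0.03713163  1.03278483
 -0.87105703] [ 357.4323896  -432.73130962  327.35798551]
```

Call:
move_arm:
  deltas:
    - {"delta_rot": [0,0,0],"translation": [-3.3,-1.05,0],"grip": 0}
    - {"delta_rot": [0,0,0],"translation": [-3.3,-1.05,0],"grip": 0}
    - {"delta_rot": [0,0,0],"translation": [-3.3,-1.05,0],"grip": 0}
    - {"delta_rot": [0,0,0],"translation": [-3.3,-1.05,0],"grip": 0}
    - {"delta_rot": [0,0,0],"translation": [-3.3,-1.05,0],"grip": 0}
    - {"delta_rot": [0,0,0],"translation": [-3.3,-1.05,0],"grip": 0}
    - {"delta_rot": [0,0,0],"translation": [-3.3,-1.05,0],"grip": 0}
    - {"delta_rot": [0,0,0],"translation": [-3.3,-1.05,0],"grip": 0}

```text
time_s: 2.1
position: [477.2, -183.7, 327.6]
tcp_rot: [[-0.14, -0.99, -0.003], [-0.99, 0.14, 0.001], [-0.001, 0.003, -1.0]]
contact_force: [0.2, 0.2, 0.2]
opening: -0.5
```

Call:
move_arm:
  deltas:
    - {"delta_rot": [0,0,0],"translation": [-3.3,-1.05,0],"grip": 0}
    - {"delta_rot": [0,0,0],"translation": [-3.3,-1.05,0],"grip": 0}
    - {"delta_rot": [0,0,0],"translation": [-3.3,-1.05,0],"grip": 0}
    - {"delta_rot": [0,0,0],"translation": [-3.3,-1.05,0],"grip": 0}
    - {"delta_rot": [0,0,0],"translation": [-3.3,-1.05,0],"grip": 0}
    - {"delta_rot": [0,0,0],"translation": [-3.3,-1.05,0],"grip": 0}
    - {"delta_rot": [0,0,0],"translation": [-3.3,-1.05,0],"grip": 0}
    - {"delta_rot": [0,0,0],"translation": [-1,-0.3,0],"grip": 0}

```text
time_s: 2.77
position: [588.1, 49.2, 327.4]
tcp_rot: [[-0.132, -0.991, -0.002], [-0.991, 0.132, 0.004], [-0.004, 0.002, -1.0]]
contact_force: [0.4, 0.7, 0.3]
opening: -0.1
```

```bash
cat >> h.py <<'E'
O=(603.3,81.2);A=-8.2
def tojig(p):
    a=np.deg2rad(A);d=np.array(p[:2])-O
    return np.array([d[0]*np.cos(a)+d[1]*np.sin(a),-d[0]*np.sin(a)+d[1]*np.cos(a),p[2]])
def rep():
    from rig import manip
    s=manip.get_state();print('t',s['time_s'],'jig',tojig(s['position']).round(1),'F',s['contact_force'].round(1))
    print('tool x in jig',(tojig(s['tcp_rot'][:,0]*1000+np.array([*O,0]))/1000).round(3),'z',s['tcp_rot'][:,2].round(3))
def shots(tag):
    from rig import manip
    o=[]
    for n,(a,b,c,d) in dict(side=(240,340,190,290),top=(215,315,105,205)).items():
        s=manip.snapshot(n);pickle.dump(s,open(f"{n}_{tag}.pkl","wb"))
        o.append(cv2.resize(s["image"][c:d,a:b,::-1],None,fx=4,fy=4,interpolation=cv2.INTER_CUBIC))
    cv2.imwrite(f"pics/{tag}.png",np.hstack(o));
E
python3 -c "
from h import *;rep();shots('a')"
```

```text
t 2.7667 jig [-10.4 -33.8 327.4] F [0.4 0.7 0.3]
tool x in jig [ 0.011 -1.    -0.004] z [-0.002  0.004 -1.   ]
```

View pics/a.png

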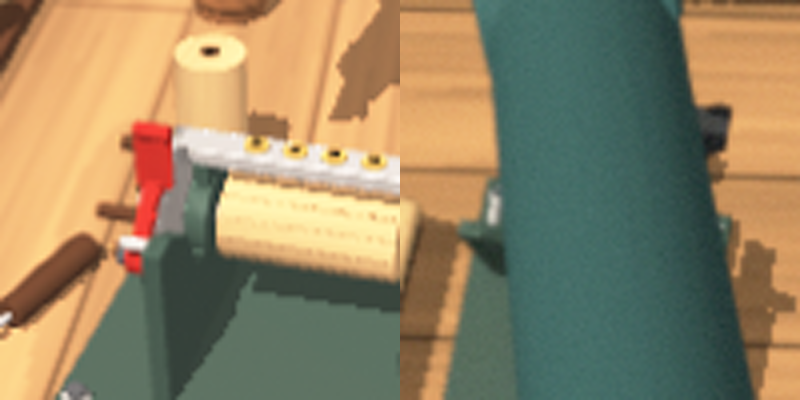

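Call:
move_arm:
  deltas:
    - {"delta_rot": [0,0,0],"translation": [-1,-0.5,2.5],"grip": 0}
    - {"delta_rot": [0,0,0],"translation": [-1,-0.5,2.5],"grip": 0}
    - {"delta_rot": [0,0,0],"translation": [-1,0,2.5],"grip": 0}
    - {"delta_rot": [0,0,0],"translation": [0,0,2.5],"grip": 0}
    - {"delta_rot": [0,0,0],"translation": [0,0,2],"grip": 0}
    - {"delta_rot": [0,0,0],"translation": [0,0,1],"grip": 0}
    - {"delta_rot": [0,0,0],"translation": [0,0,0],"grip": 0}
    - {"delta_rot": [0,0,0],"translation": [0,0,0],"grip": 0}

```text
time_s: 3.53
position: [601.2, 68.5, 199.1]
tcp_rot: [[-0.142, -0.99, -0.001], [-0.99, 0.142, -0.001], [0.001, 0.001, -1.0]]
contact_force: [0.5, -0.9, -0.0]
opening: -0.1
```

```bash
python3 -c "
from h import *;rep();shots('b')"
```

```text
t 3.5333 jig [ -0.2 -12.8 199.1] F [ 0.5 -0.9 -0. ]
tool x in jig [ 0.    -1.     0.001] z [-0.001 -0.001 -1.   ]
```

View pics/b.png

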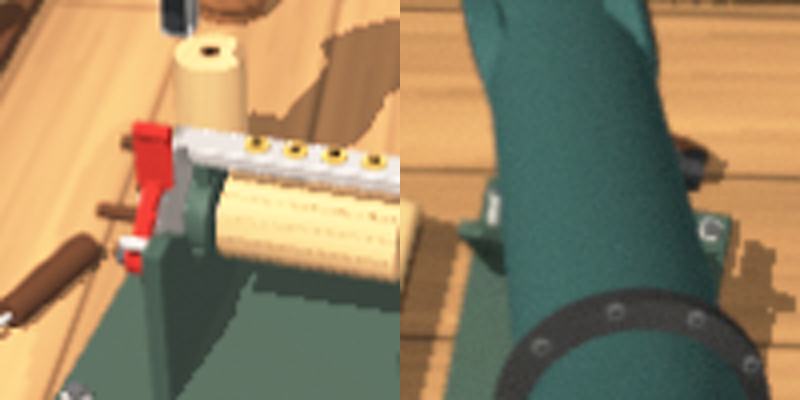

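```bash
python3 -c "
from h import *
s=pickle.load(open('side_b.pkl','rb'));J=jig(O,A)
q=proj(s,J([[0,-13,191],[0,-13,175],[0,2,191],[0,-28,191],[-11,2,191],[11,2,191]]));print((q-[240,190]+.5)*4)
P=cloud(s)
for v in range(188,200,2):
  for u in (280,282,284,286,288): print(u,v,tojig(P[v,u]).round(0) ,s['image'][v,u])
"
```

```text
[[181.53675003  71.58956612]
 [182.43113705  92.67462895]
 [173.97675449  82.82565294]
 [188.91128575  60.63192856]
 [190.21683408  85.09073356]
 [157.81507224  80.57062144]]
280 188 [  7.  -2. 252.] [96 81 69]
282 188 [  2.  -4. 252.] [40 40 42]
284 188 [ -6.   3. 257.] [38 39 41]
286 188 [ -7.  -7. 252.] [111 108 107]
288 188 [-11. -12. 250.] [107 103 100]
280 190 [  6.   0. 248.] [118  98  82]
282 190 [ -0.   3. 250.] [43 43 45]
284 190 [ -4.  -1. 249.] [40 40 41]
286 190 [ -7.  -6. 247.] [104 102 100]
288 190 [-11. -12. 244.] [110 106 103]
280 192 [  7.  -1. 242.] [114  94  80]
282 192 [  1.   1. 243.] [42 43 45]
284 192 [ -5.   2. 244.] [39 38 41]
286 192 [ -8.  -5. 242.] [98 96 95]
288 192 [-10. -13. 238.] [105 101  98]
280 194 [  5.   5. 239.] [143 121 103]
282 194 [  1.   1. 238.] [54 55 56]
284 194 [ -3.  -2. 237.] [51 52 53]
286 194 [ -7.  -6. 235.] [87 86 84]
288 194 [-10. -12. 233.] [102  98  95]
280 196 [  8.  -1. 230.] [158 135 118]
282 196 [  1.   3. 233.] [55 57 59]
284 196 [ -4.  -0. 232.] [53 54 55]
286 196 [ -7.  -6. 229.] [84 83 82]
288 196 [-11. -11. 228.] [122 118 115]
280 198 [ 154. -385.    1.] [233 193 156]
282 198 [  4.  -5. 222.] [149 131 119]
284 198 [ -1.  -8. 222.] [110 107 105]
286 198 [ -7.  -5. 224.] [122 119 116]
288 198 [ 125. -393.    1.] [220 173 136]
```

```bash
python3 -c "
from h import *
rep()
from rig import manip
s=manip.snapshot('side');cv2.imwrite('pics/c.png',cv2.resize(s['image'][120:270,200:400,::-1],None,fx=4,fy=4));rep()"
```

```text
t 3.6333 jig [  1.  -11.6 200.7] F [0.6 0.  0.2]
tool x in jig [ 0.001 -1.    -0.   ] z [ 0.002  0.    -1.   ]
t 3.6833 jig [  1.1 -11.2 200.9] F [0.6 0.8 0.8]
tool x in jig [ 0.001 -1.    -0.001] z [ 0.003  0.    -1.   ]
```

View pics/c.png

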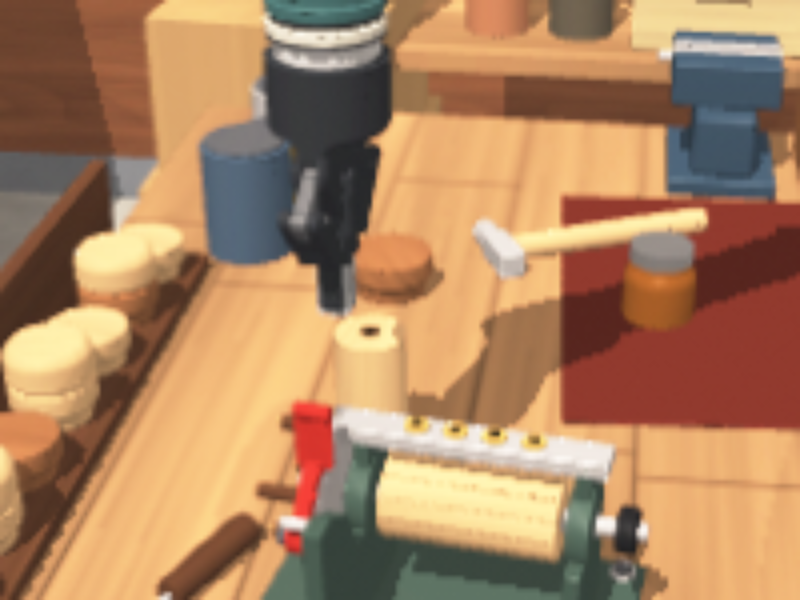

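```bash
python3 -c "
from h import *
s=pickle.load(open('side0.pkl','rb'))
im=s['image'][20:140,350:470,::-1].copy()
P=cloud(s)
m=(np.linalg.norm(P[...,:2]-[237,-684],axis=-1)<90)&(P[...,2]>100)&(P[...,2]<420)
z=P[...,2]
print('lowest',np.sort(z[m])[:30].round(0)); 
idx=np.argwhere(m); o=np.argsort(z[m])[:12]
print(np.c_[idx[o],P[m][o].round(0)])
print(proj(s,[[237,-684,200],[237,-684,208]]))
cv2.imwrite('pics/d.png',cv2.resize(im,None,fx=5,fy=5))
s=pickle.load(open('top0.pkl','rb'));P=cloud(s);z=P[...,2]
m=(np.linalg.norm(P[...,:2]-[237,-684],axis=-1)<90)&(P[...,2]>150)
idx=np.argwhere(m); o=np.argsort(z[m])[:12]
print(np.c_[idx[o],P[m][o].round(0)])
print(proj(s,[[237,-684,200],[237,-684,208]]))
cv2.imwrite('pics/e.png',cv2.resize(s['image'][250:350,520:640,::-1],None,fx=5,fy=5))
"
```

```text
lowest [100. 100. 100. 100. 100. 101. 101. 101. 101. 101. 102. 102. 102. 103.
 103. 103. 103. 104. 105. 105. 105. 105. 105. 105. 105. 105. 105. 105.
 106. 106.]
[[ 151.  404.  227. -614.  100.]
 [ 145.  389.  287. -676.  100.]
 [ 152.  408.  211. -605.  100.]
 [ 145.  394.  265. -679.  100.]
 [ 145.  392.  274. -678.  100.]
 [ 152.  409.  207. -604.  101.]
 [ 152.  406.  220. -602.  101.]
 [ 152.  412.  195. -605.  101.]
 [ 144.  381.  322. -681.  101.]
 [ 152.  410.  203. -603.  101.]
 [ 145.  391.  279. -673.  102.]
 [ 139.  401.  229. -757.  102.]]
[[402.84621372 122.83288726]
 [403.04840477 121.00748219]]
[[ 298.  511.  224. -609.  150.]
 [ 301.  508.  215. -600.  150.]
 [ 296.  536.  229. -683.  150.]
 [ 309.  514.  193. -617.  151.]
 [ 303.  512.  210. -611.  151.]
 [ 310.  513.  191. -614.  151.]
 [ 302.  512.  213. -611.  151.]
 [ 304.  510.  207. -605.  151.]
 [ 303.  511.  210. -608.  151.]
 [ 320.  543.  163. -701.  151.]
 [ 308.  510.  196. -605.  151.]
 [ 305.  513.  204. -614.  151.]]
[[545.27608981 293.87403173]
 [546.82209826 294.00829294]]
```

View pics/d.png

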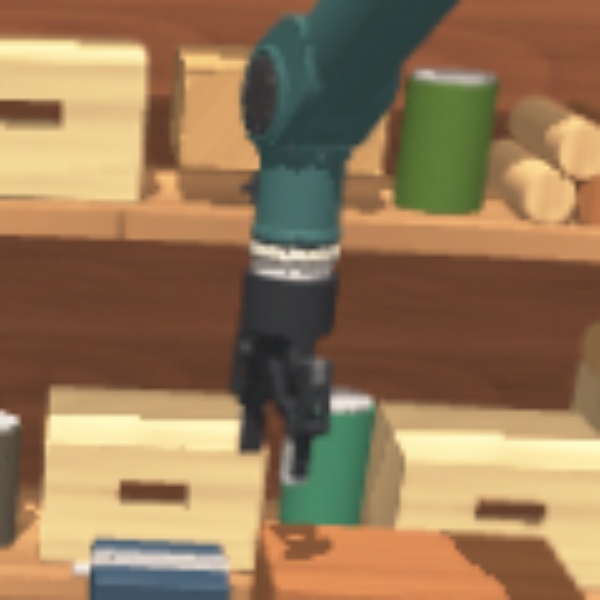

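View pics/e.png

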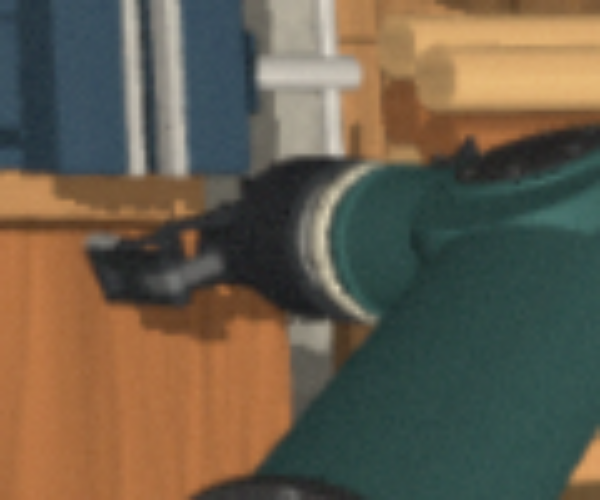

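Call:
move_arm:
  deltas:
    - {"delta_rot": [0,0,0],"translation": [-0.5,0,1.4],"grip": 0}
    - {"delta_rot": [0,0,0],"translation": [-0.5,0,1.4],"grip": 0}
    - {"delta_rot": [0,0,0],"translation": [0,0,0],"grip": 0}
    - {"delta_rot": [0,0,0],"translation": [0,0,0],"grip": 0}
    - {"delta_rot": [0,0,0],"translation": [0,0,0],"grip": 0}
    - {"delta_rot": [0,0,0],"translation": [0,0,0],"grip": 0}
    - {"delta_rot": [0,0,0],"translation": [0,0,0],"grip": 0}
    - {"delta_rot": [0,0,0],"translation": [0,0,0],"grip": 0}

```text
time_s: 4.35
position: [603.6, 80.0, 172.0]
tcp_rot: [[-0.141, -0.99, 0.001], [-0.99, 0.141, 0.0], [-0.0, -0.001, -1.0]]
contact_force: [-0.9, 0.1, -0.1]
opening: -0.3
```

```bash
cat >> h.py <<'E'
def look(tag):
    from rig import manip
    s=manip.snapshot('side');pickle.dump(s,open(f"side_{tag}.pkl","wb"))
    im=cv2.resize(s['image'][165:265,245:345,::-1],None,fx=6,fy=6,interpolation=cv2.INTER_CUBIC)
    cv2.imwrite(f'pics/{tag}.png',im);rep()
    return s
E
python3 -c "
from h import *
s=look('f');P=cloud(s)
for v in range(194,214,2):
  for u in range(276,292,3): print(u,v,tojig(P[v,u]).round(0) ,s['image'][v,u])
"
```

```text
t 4.4 jig [  0.3  -1.1 171.9] F [-0.4  0.5  0.3]
tool x in jig [ 0.002 -1.    -0.   ] z [ 0.001  0.    -1.   ]
276 194 [  0.  44. 260.] [38 38 40]
279 194 [ -9.  50. 264.] [38 37 39]
282 194 [-12.  35. 257.] [40 42 43]
285 194 [-11.  12. 245.] [48 49 50]
288 194 [-11. -10. 234.] [69 59 52]
291 194 [ 124. -427.    1.] [174 113  72]
276 196 [  5.  32. 247.] [40 40 43]
279 196 [ -2.  30. 248.] [38 39 42]
282 196 [-12.  36. 252.] [41 41 43]
285 196 [-11.  12. 239.] [41 42 42]
288 196 [ 131. -411.   -0.] [234 176 120]
291 196 [ 118. -408.    3.] [242 185 121]
276 198 [ 169. -383.    0.] [171 123  84]
279 198 [ -1.  28. 241.] [41 41 43]
282 198 [-11.  33. 245.] [38 37 40]
285 198 [ -8.   5. 230.] [98 96 93]
288 198 [ 126. -396.   -1.] [236 177 120]
291 198 [  43. -189.  120.] [249 206 136]
276 200 [ 162. -363.    3.] [250 204 133]
279 200 [  6.  11. 225.] [51 52 52]
282 200 [ -3.  14. 228.] [39 40 42]
285 200 [ -8.   5. 224.] [127 123 120]
288 200 [  47. -173.  121.] [252 225 155]
291 200 [  40. -179.  119.] [254 236 167]
276 202 [ 157. -351.    2.] [251 204 134]
279 202 [  5.  13. 221.] [
[... 686 characters left out ...]
]
279 208 [  7.  11. 202.] [145 128 115]
282 208 [ -1.  12. 203.] [51 51 55]
285 208 [ -7.   7. 201.] [114 111 109]
288 208 [  35. -137.  115.] [227 181 127]
291 208 [  27. -140.  114.] [244 203 138]
276 210 [ 138. -299.    0.] [250 204 133]
279 210 [ 125. -294.    5.] [241 195 141]
282 210 [ 118. -304.    0.] [193 155 125]
285 210 [ -7.   7. 196.] [192 170 148]
288 210 [  35. -136.  108.] [244 202 137]
291 210 [  26. -135.  110.] [244 203 136]
276 212 [ 134. -288.   -1.] [250 203 133]
279 212 [ 124. -290.   -1.] [238 178 118]
282 212 [ 112. -289.    1.] [241 183 120]
285 212 [  48. -144.   95.] [233 186 125]
288 212 [  38. -141.   98.] [244 201 137]
291 212 [  27. -138.  101.] [244 203 137]
```

View pics/f.png

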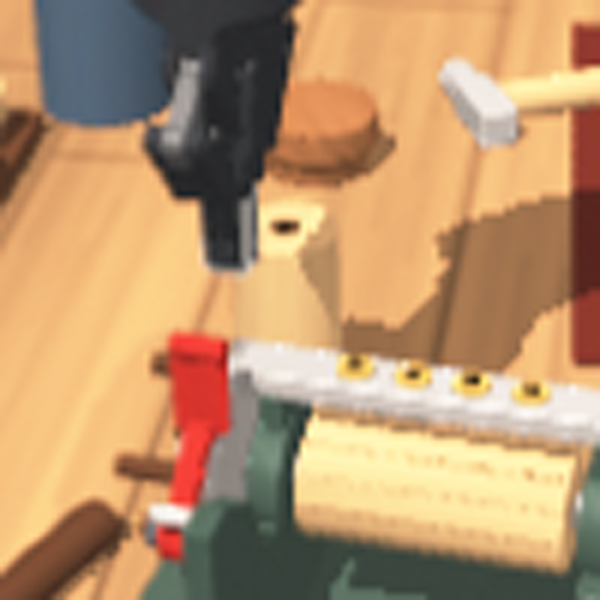

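Call:
move_arm:
  deltas:
    - {"delta_rot": [0,0,0],"translation": [0,0,1],"grip": 0}
    - {"delta_rot": [0,0,0],"translation": [0,0,1],"grip": 0}
    - {"delta_rot": [0,0,0],"translation": [0,0,0.4],"grip": 0}
    - {"delta_rot": [0,0,0],"translation": [0,0,0.2],"grip": 0}
    - {"delta_rot": [0,0,0],"translation": [0,0,0.2],"grip": 0}
    - {"delta_rot": [0,0,0],"translation": [0,0,0.2],"grip": 0}
    - {"delta_rot": [0,0,0],"translation": [0,0,0],"grip": 0}
    - {"delta_rot": [0,0,0],"translation": [0,0,0],"grip": 0}

```text
time_s: 5.07
position: [603.2, 80.3, 141.3]
tcp_rot: [[-0.14, -0.99, 0.0], [-0.99, 0.14, 0.0], [-0.0, -0.0, -1.0]]
contact_force: [0.3, -0.9, 0.2]
opening: -0.4
```

```bash
python3 -c "
from h import *
s=look('g');P=cloud(s)
for v in range(208,220,2):
  for u in range(276,292,3): print(u,v,tojig(P[v,u]).round(0) ,s['image'][v,u])
"
```

```text
t 5.1167 jig [  0.2  -0.8 141.5] F [ 0.9 -0.1  0.9]
tool x in jig [ 0.002 -1.    -0.   ] z [ 0.  0. -1.]
276 208 [  8.  29. 212.] [40 40 42]
279 208 [ -0.  30. 213.] [39 40 41]
282 208 [-10.  35. 218.] [38 38 41]
285 208 [ -9.  11. 204.] [52 52 53]
288 208 [  35. -136.  115.] [191 160 130]
291 208 [  26. -138.  115.] [244 203 137]
276 210 [ 138. -298.    1.] [244 189 125]
279 210 [  6.  15. 198.] [120  96  78]
282 210 [ -1.  12. 198.] [41 41 43]
285 210 [ -6.   5. 194.] [103 101  99]
288 210 [-11.  -7. 188.] [193 161 130]
291 210 [  27. -140.  107.] [244 203 137]
276 212 [ 132. -282.    2.] [250 203 133]
279 212 [  6.  15. 192.] [129 104  85]
282 212 [ -1.  12. 192.] [42 42 43]
285 212 [ -7.   7. 190.] [83 82 81]
288 212 [-10.  -7. 182.] [193 160 129]
291 212 [  27. -138.  102.] [244 203 137]
276 214 [ 129. -273.    0.] [250 204 133]
279 214 [ 10.   5. 179.] [146 122 106]
282 214 [ -1.  13. 186.] [40 40 43]
285 214 [ -7.   8. 184.] [96 94 93]
288 214 [-10.  -6. 177.] [165 148 129]
291 214 [  28. -140.   93.] [244 202 136]
276 216 [ 123. -258.    2.] [249 200 131]
279 216 [ 11.   3. 173.] [156 137 126]
282 216 [  2.   7. 176.] [53 54 55]
285 216 [ -7.   7. 178.] [84 83 82]
288 216 [-11.  -5. 171.] [153 137 119]
291 216 [  27. -138.   87.] [244 203 136]
276 218 [ 120. -250.   -1.] [245 190 125]
279 218 [ 10.   7. 169.] [167 152 141]
282 218 [ -1.  14. 175.] [53 54 56]
285 218 [ -6.   5. 170.] [73 71 71]
288 218 [  37. -138.   79.] [180 147 115]
291 218 [  27. -136.   81.] [244 202 137]
```

View pics/g.png

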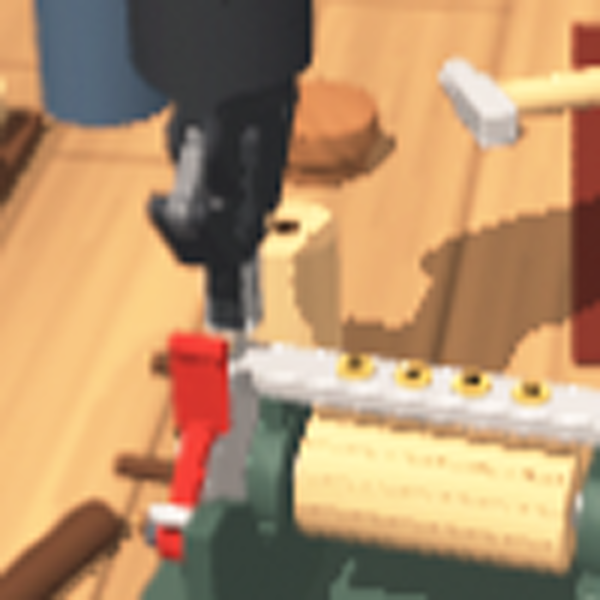

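Call:
move_arm:
  deltas:
    - {"delta_rot": [0,0,0],"translation": [-0.6,0,0],"grip": 0}
    - {"delta_rot": [0,0,0],"translation": [-0.5,0,0],"grip": 0}
    - {"delta_rot": [0,0,0],"translation": [-0.3,0,0],"grip": 0}
    - {"delta_rot": [0,0,0],"translation": [-0.3,0,0],"grip": 0}
    - {"delta_rot": [0,0,0],"translation": [-0.3,0,0],"grip": 0}
    - {"delta_rot": [0,0,0],"translation": [-0.3,0,0],"grip": 0}
    - {"delta_rot": [0,0,0],"translation": [-0.3,0,0],"grip": 0}
    - {"delta_rot": [0,0,0],"translation": [-0.3,0,0],"grip": 0}

```text
time_s: 5.78
position: [607.2, 108.6, 141.4]
tcp_rot: [[-0.141, -0.99, -0.0], [-0.99, 0.141, -0.001], [0.001, 0.0, -1.0]]
contact_force: [-0.3, -2.1, 1.8]
opening: 0.1
```

```bash
python3 -c "
from h import *
s=look('i')
"
```

```text
t 5.8333 jig [ -0.   28.5 141.4] F [-0.3 -0.6  1.7]
tool x in jig [ 0.003 -1.     0.   ] z [ 0. -0. -1.]
```

View pics/i.png

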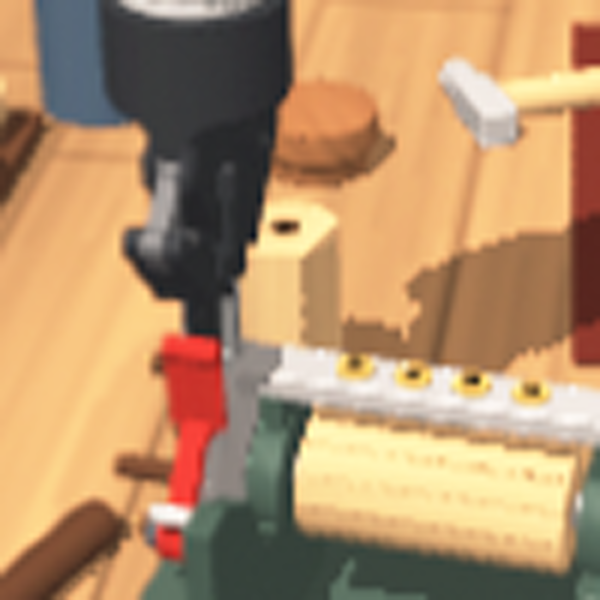

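Call:
move_arm:
  deltas:
    - {"delta_rot": [0,0,0],"translation": [-0.4,0,0],"grip": 0}
    - {"delta_rot": [0,0,0],"translation": [-0.4,0,0],"grip": 0}
    - {"delta_rot": [0,0,0],"translation": [-0.4,0,0],"grip": 0}
    - {"delta_rot": [0,0,0],"translation": [-0.4,0,0],"grip": 0}
    - {"delta_rot": [0,0,0],"translation": [-0.4,0,0],"grip": 0}
    - {"delta_rot": [0,0,0],"translation": [-0.4,0,0],"grip": 0}
    - {"delta_rot": [0,0,0],"translation": [-0.4,0,0],"grip": 0}
    - {"delta_rot": [0,0,0],"translation": [-0.4,0,0],"grip": 0}

```text
time_s: 6.5
position: [611.7, 141.3, 141.3]
tcp_rot: [[-0.14, -0.99, 0.0], [-0.99, 0.14, 0.0], [-0.0, 0.0, -1.0]]
contact_force: [-0.0, -0.1, -0.0]
opening: -0.1
```

```bash
python3 -c "
from h import *
s=look('j')
"
```

```text
t 6.55 jig [ -0.3  62.  141.3] F [0.2 1.4 0.5]
tool x in jig [ 0.004 -1.    -0.001] z [ 0.     0.001 -1.   ]
```

View pics/j.png

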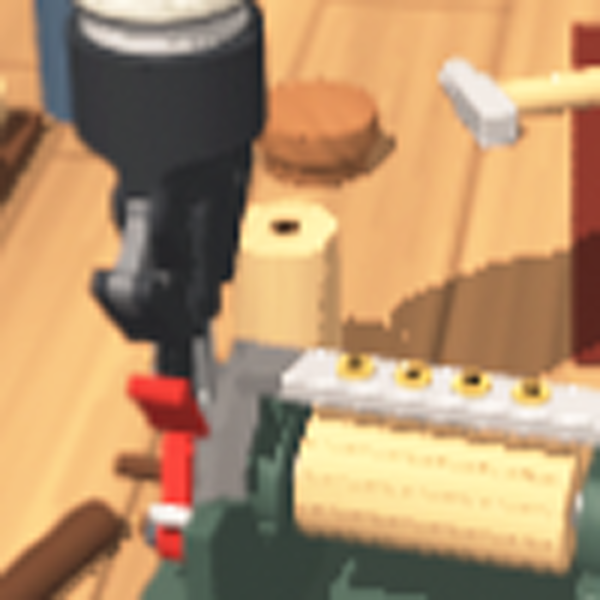

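Call:
move_arm:
  deltas:
    - {"delta_rot": [0,0,0],"translation": [-0.3,0,0],"grip": 0}
    - {"delta_rot": [0,0,0],"translation": [-0.3,0,0],"grip": 0}
    - {"delta_rot": [0,0,0],"translation": [-0.3,0,0],"grip": 0}
    - {"delta_rot": [0,0,0],"translation": [-0.2,0,0],"grip": 0}
    - {"delta_rot": [0,0,0],"translation": [0,0,0],"grip": 0}
    - {"delta_rot": [0,0,0],"translation": [0,0,0],"grip": 0}
    - {"delta_rot": [0,0,0],"translation": [0,0,0],"grip": 0}
    - {"delta_rot": [0,0,0],"translation": [0,0,0],"grip": 0}

```text
time_s: 7.22
position: [613.2, 151.2, 141.3]
tcp_rot: [[-0.141, -0.99, -0.0], [-0.99, 0.141, -0.0], [0.0, 0.0, -1.0]]
contact_force: [-0.6, 0.2, -0.4]
opening: -0.3
```

```bash
python3 -c "
from h import *
s=look('k')
"
```

```text
t 7.2667 jig [ -0.2  70.7 141.3] F [ 0.5  0.4 -0. ]
tool x in jig [ 0.002 -1.     0.   ] z [-0. -0. -1.]
```

View pics/k.png

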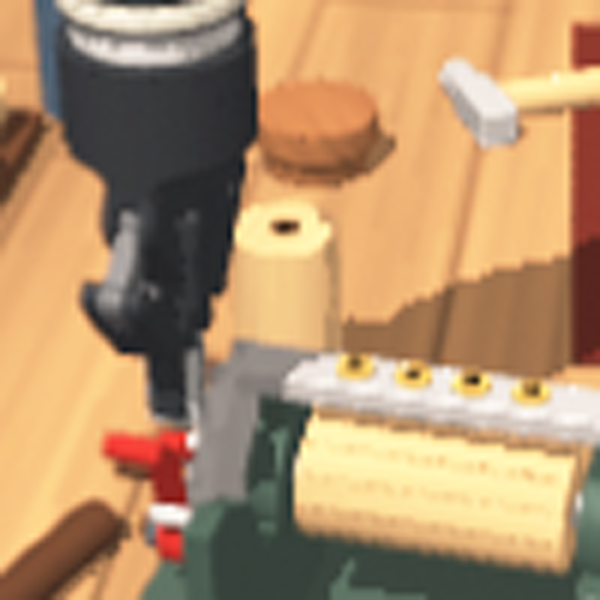

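Call:
move_arm:
  deltas:
    - {"delta_rot": [0,0,0],"translation": [0.3,0,-2.5],"grip": 0}
    - {"delta_rot": [0,0,0],"translation": [0.9,0,-2.5],"grip": 0}
    - {"delta_rot": [0,0,0],"translation": [2.5,-1,0],"grip": 0}
    - {"delta_rot": [0,0,0],"translation": [3,-1.1,0],"grip": 0}
    - {"delta_rot": [0,0,0],"translation": [3,-1,0],"grip": 0}
    - {"delta_rot": [0,0,0],"translation": [2,0,0],"grip": 0}
    - {"delta_rot": [0,0,0],"translation": [0,0,0],"grip": 0}
    - {"delta_rot": [0,0,0],"translation": [0,0,1],"grip": 0}

```text
time_s: 7.93
position: [629.0, 29.4, 182.8]
tcp_rot: [[-0.144, -0.99, 0.004], [-0.99, 0.144, -0.0], [-0.0, -0.004, -1.0]]
contact_force: [0.8, 0.6, -0.2]
opening: 0.1
```

Call:
move_arm:
  deltas:
    - {"delta_rot": [0,0,0],"translation": [0,0,2],"grip": 0}
    - {"delta_rot": [0,0,0],"translation": [0,0,2],"grip": 0}
    - {"delta_rot": [0,0,0],"translation": [0,0,1.2],"grip": 0}
    - {"delta_rot": [0,0,0],"translation": [0,0,0.8],"grip": 0}
    - {"delta_rot": [0,0,0],"translation": [0,0,0],"grip": 0}
    - {"delta_rot": [0,0,0],"translation": [0,0,0],"grip": 0}
    - {"delta_rot": [0,0,0],"translation": [0,0,0],"grip": 0}
    - {"delta_rot": [0,0,0],"translation": [0,0,0],"grip": 0}

```text
time_s: 8.6
position: [628.4, 31.6, 122.3]
tcp_rot: [[-0.14, -0.99, 0.002], [-0.99, 0.14, 0.0], [-0.001, -0.002, -1.0]]
contact_force: [0.3, -0.6, -0.0]
opening: -0.0
```

```bash
python3 -c "
from h import *
s=look('l')
"
```

```text
t 8.65 jig [ 31.9 -45.6 122.3] F [ 1.  -0.1 -0.8]
tool x in jig [ 0.002 -1.    -0.   ] z [ 0.002  0.    -1.   ]
```

View pics/l.png

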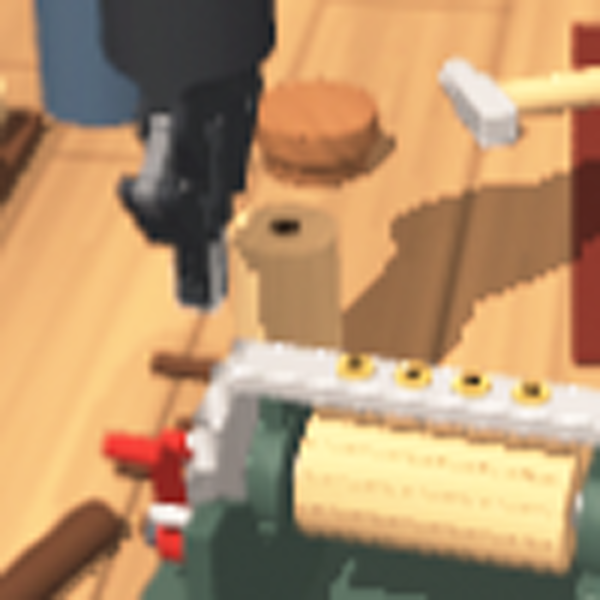

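Call:
move_arm:
  deltas:
    - {"delta_rot": [0,0,0],"translation": [0,0,1],"grip": 0}
    - {"delta_rot": [0,0,0],"translation": [0,0,1],"grip": 0}
    - {"delta_rot": [0,0,0],"translation": [-0.2,0,0.4],"grip": 0}
    - {"delta_rot": [0,0,0],"translation": [-0.4,0,0],"grip": 0}
    - {"delta_rot": [0,0,0],"translation": [-0.3,0,0],"grip": 0}
    - {"delta_rot": [0,0,0],"translation": [-0.3,0,0],"grip": 0}
    - {"delta_rot": [0,0,0],"translation": [-0.3,0,0],"grip": 0}
    - {"delta_rot": [0,0,0],"translation": [-0.3,0,0],"grip": 0}

```text
time_s: 9.32
position: [630.0, 47.2, 97.8]
tcp_rot: [[-0.141, -0.99, -0.001], [-0.99, 0.141, -0.003], [0.003, 0.0, -1.0]]
contact_force: [-1.8, -5.1, 5.4]
opening: 0.0
```

```bash
python3 -c "
from h import *
s=look('m')
"
```

```text
t 9.3667 jig [ 31.4 -29.   98. ] F [-1.  -2.7  2.8]
tool x in jig [ 0.002 -1.     0.002] z [ 0.    -0.002 -1.   ]
```

View pics/m.png

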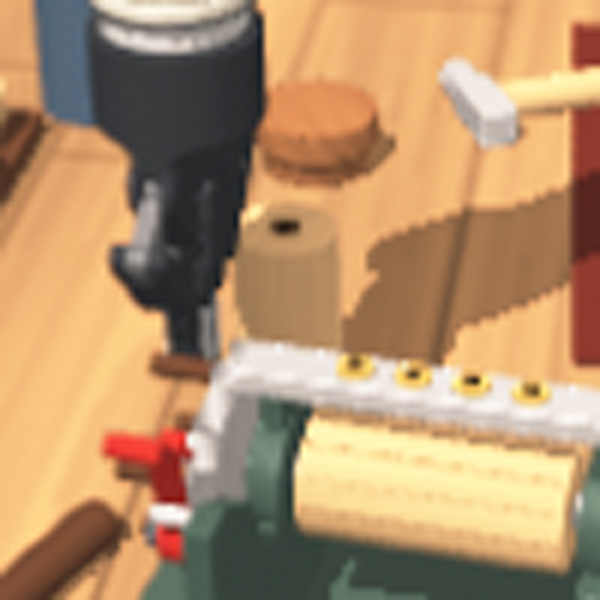

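Call:
move_arm:
  deltas:
    - {"delta_rot": [0,0,0],"translation": [0.5,0,0],"grip": 0}
    - {"delta_rot": [0,0,0],"translation": [0.2,0,0.3],"grip": 0}
    - {"delta_rot": [0,0,0],"translation": [0,0,0.6],"grip": 0}
    - {"delta_rot": [0,0,0],"translation": [-0.2,0,0],"grip": 0}
    - {"delta_rot": [0,0,0],"translation": [-0.3,0,0],"grip": 0}
    - {"delta_rot": [0,0,0],"translation": [-0.3,0,0],"grip": 0}
    - {"delta_rot": [0,0,0],"translation": [-0.3,0,0],"grip": 0}
    - {"delta_rot": [0,0,0],"translation": [-0.2,0,0],"grip": 0}

```text
time_s: 10.03
position: [630.8, 54.4, 88.5]
tcp_rot: [[-0.141, -0.99, -0.0], [-0.99, 0.141, -0.001], [0.001, 0.0, -1.0]]
contact_force: [-1.8, -4.7, 2.7]
opening: 0.0
```

```bash
python3 -c "
from h import *
s=look('n')
"
```

```text
t 10.0833 jig [ 31.1 -21.6  88.6] F [-1.7 -2.4  2.1]
tool x in jig [ 0.002 -1.     0.   ] z [ 0. -0. -1.]
```

View pics/n.png

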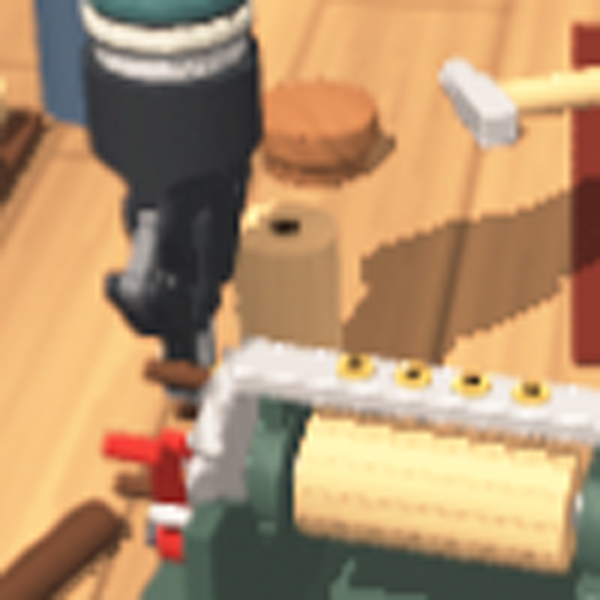

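```bash
cat >> h.py <<'E'
def pegs(tag):
    s=pickle.load(open(f"side_{tag}.pkl","rb"));J=jig(O,A)
    im=cv2.resize(s['image'][205:255,255:305,::-1],None,fx=10,fy=10,interpolation=cv2.INTER_CUBIC)
    for th,c in ((0,(255,0,0)),(.2,(0,255,0)),(.4,(255,255,0)),(.52,(255,255,255))):
        for k in range(4):
            t=-np.deg2rad(20)+th+k*np.pi/2
            q=((proj(s,J([[42,38*np.sin(t),95+38*np.cos(t)]]))[0]-[255,205]+.5)*10).astype(int)
            cv2.circle(im,tuple(int(v) for v in q),4,c,-1)
    return im
E
python3 -c "
from h import *
cv2.imwrite('pics/o.png',np.hstack([pegs('l'),pegs('n')])[:,:1000][:, :800])
cv2.imwrite('pics/o.png',cv2.resize(np.hstack([pegs('l'),pegs('n')]),(800,400)))
"
```

```text
(no output)
```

View pics/o.png

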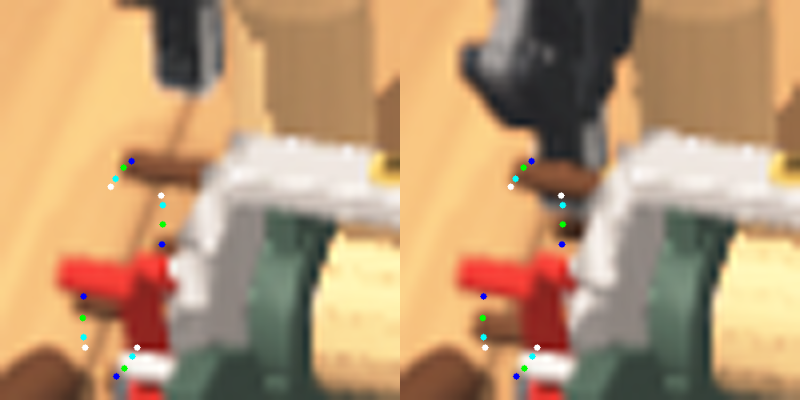

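Call:
move_arm:
  deltas:
    - {"delta_rot": [0,0,0],"translation": [-0.2,0,0],"grip": 0}
    - {"delta_rot": [0,0,0],"translation": [-0.2,0,0],"grip": 0}
    - {"delta_rot": [0,0,0],"translation": [0,0,0],"grip": 0}
    - {"delta_rot": [0,0,0],"translation": [0.5,0,0],"grip": 0}
    - {"delta_rot": [0,0,0],"translation": [0.8,0,0],"grip": 0}
    - {"delta_rot": [0,0,0],"translation": [0,0,-2.5],"grip": 0}
    - {"delta_rot": [0,0,0],"translation": [0,0,-4],"grip": 0}
    - {"delta_rot": [0,0,0],"translation": [0,0,-4],"grip": 0}

```text
time_s: 10.75
position: [628.1, 45.9, 192.8]
tcp_rot: [[-0.141, -0.99, -0.004], [-0.99, 0.141, 0.0], [0.0, 0.004, -1.0]]
contact_force: [1.0, 0.1, -0.1]
opening: 0.0
```

```bash
python3 -c "
from h import *
s=look('p')
cv2.imwrite('pics/q.png',pegs('p'))
"
```

```text
t 10.8 jig [ 35.8 -29.5 202.5] F [1.9 0.7 4.3]
tool x in jig [ 0.002 -1.    -0.004] z [ 0.013  0.003 -1.   ]
```

View pics/q.png

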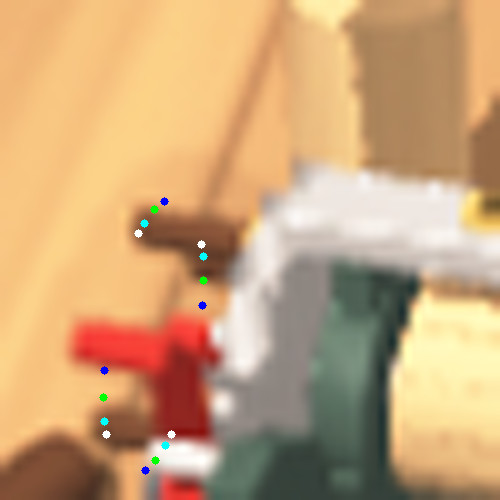

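Call:
move_arm:
  deltas:
    - {"delta_rot": [0,0,0],"translation": [-2.5,0.6,0],"grip": 0}
    - {"delta_rot": [0,0,0],"translation": [-3,0.8,0],"grip": 0}
    - {"delta_rot": [0,0,0],"translation": [-3,0.8,0],"grip": 0}
    - {"delta_rot": [0,0,0],"translation": [-3,0.8,0],"grip": 0}
    - {"delta_rot": [0,0,0],"translation": [-3,0.3,0],"grip": 0}
    - {"delta_rot": [0,0,0],"translation": [-3,0,0],"grip": 0}
    - {"delta_rot": [0,0,0],"translation": [-1,0,0],"grip": 0}
    - {"delta_rot": [0,0,0],"translation": [0,0,0],"grip": 0}

```text
time_s: 11.47
position: [622.3, 239.1, 193.1]
tcp_rot: [[-0.134, -0.991, 0.0], [-0.991, 0.134, 0.004], [-0.004, 0.0, -1.0]]
contact_force: [-0.4, 0.0, -0.1]
opening: -0.1
```

```bash
python3 -c "
from h import *
s=look('r')
"
```

```text
t 11.5167 jig [ -2.9 155.2 192.9] F [ 0.1 -0.6  0.9]
tool x in jig [ 0.005 -1.    -0.   ] z [-0.     0.001 -1.   ]
```

View pics/r.png

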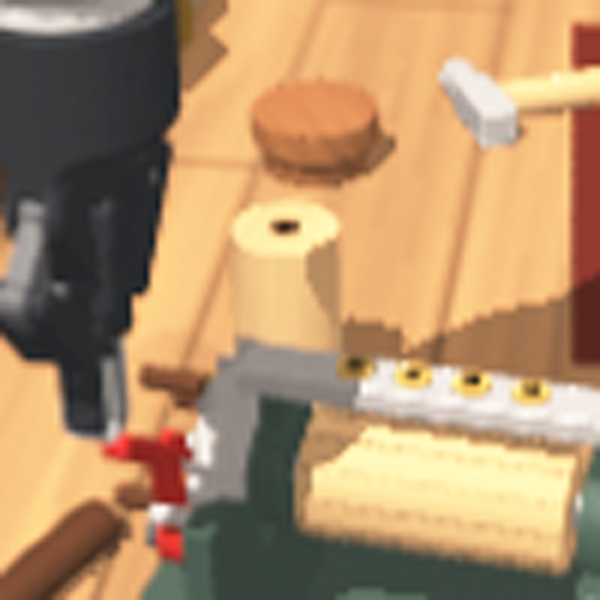

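Call:
move_arm:
  deltas:
    - {"delta_rot": [0,0,0],"translation": [0,-0.2,1.5],"grip": 0}
    - {"delta_rot": [0,0,0],"translation": [0,0,1.5],"grip": 0}
    - {"delta_rot": [0,0,0],"translation": [0,0,1.5],"grip": 0}
    - {"delta_rot": [0,0,0],"translation": [0,0,1],"grip": 0}
    - {"delta_rot": [0,0,0],"translation": [0.6,0,0.1],"grip": 0}
    - {"delta_rot": [0,0,0],"translation": [0.6,0,0],"grip": 0}
    - {"delta_rot": [0,0,0],"translation": [0.4,0,0],"grip": 0}
    - {"delta_rot": [0,0,0],"translation": [0.3,0,0],"grip": 0}

```text
time_s: 12.18
position: [623.0, 213.2, 138.3]
tcp_rot: [[-0.142, -0.99, 0.002], [-0.99, 0.142, -0.0], [0.0, -0.002, -1.0]]
contact_force: [0.3, -0.8, 0.3]
opening: -0.1
```

```bash
python3 -c "
from h import *
s=look('s')
"
```

```text
t 12.2333 jig [  0.7 133.  138.3] F [-0.3 -0.1 -0.7]
tool x in jig [ 0. -1.  0.] z [ 0.001 -0.001 -1.   ]
```

View pics/s.png

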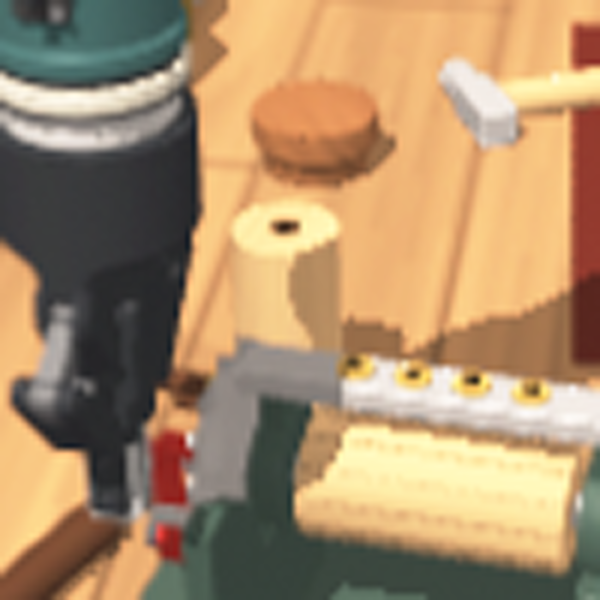

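Call:
move_arm:
  deltas:
    - {"delta_rot": [0,0,0],"translation": [0.3,0,0],"grip": 0}
    - {"delta_rot": [0,0,0],"translation": [0.3,0,0],"grip": 0}
    - {"delta_rot": [0,0,0],"translation": [0.3,0,0],"grip": 0}
    - {"delta_rot": [0,0,0],"translation": [0.3,0,0],"grip": 0}
    - {"delta_rot": [0,0,0],"translation": [0.3,0,0],"grip": 0}
    - {"delta_rot": [0,0,0],"translation": [0.3,0,0],"grip": 0}
    - {"delta_rot": [0,0,0],"translation": [0.3,0,0],"grip": 0}
    - {"delta_rot": [0,0,0],"translation": [0.3,0,0],"grip": 0}

```text
time_s: 12.9
position: [618.7, 190.7, 137.2]
tcp_rot: [[-0.141, -0.99, -0.0], [-0.99, 0.141, -0.0], [0.0, 0.0, -1.0]]
contact_force: [-0.5, 0.4, 0.8]
opening: -0.3
```

```bash
python3 -c "
from h import *
s=look('t')
"
```

```text
t 12.95 jig [ -0.3 109.6 137.1] F [-0.1 -0.7 -0.4]
tool x in jig [ 0.001 -1.     0.001] z [-0.001 -0.001 -1.   ]
```

View pics/t.png

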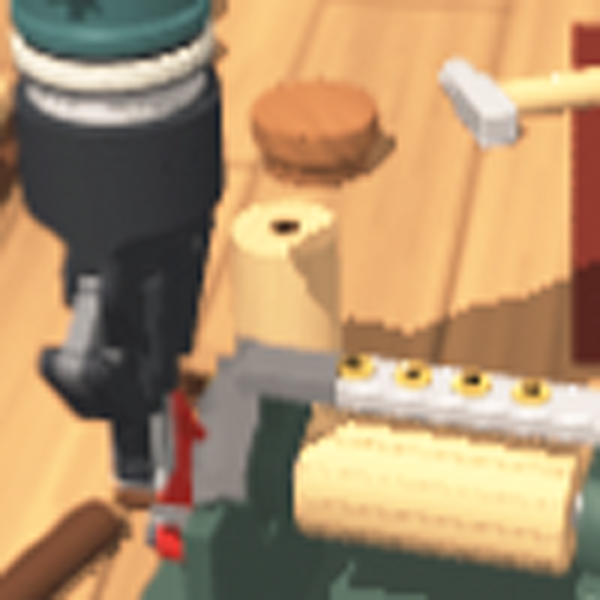

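Call:
move_arm:
  deltas:
    - {"delta_rot": [0,0,0],"translation": [0.3,0,0],"grip": 0}
    - {"delta_rot": [0,0,0],"translation": [0.3,0,0],"grip": 0}
    - {"delta_rot": [0,0,0],"translation": [0.3,0,0],"grip": 0}
    - {"delta_rot": [0,0,0],"translation": [0.3,0,0],"grip": 0}
    - {"delta_rot": [0,0,0],"translation": [0,0,0],"grip": 0}
    - {"delta_rot": [0,0,0],"translation": [0,0,0],"grip": 0}
    - {"delta_rot": [0,0,0],"translation": [0,0,0],"grip": 0}
    - {"delta_rot": [0,0,0],"translation": [0,0,0],"grip": 0}

```text
time_s: 13.62
position: [617.2, 179.6, 137.3]
tcp_rot: [[-0.14, -0.99, 0.0], [-0.99, 0.14, 0.0], [-0.0, -0.0, -1.0]]
contact_force: [-0.2, 0.2, 0.5]
opening: -0.1
```

```bash
python3 -c "
from h import *
s=look('u')
"
```

```text
t 13.6667 jig [ -0.3  99.4 137.3] F [-0.6  0.2 -0.8]
tool x in jig [ 0.003 -1.    -0.   ] z [-0.  0. -1.]
```

View pics/u.png

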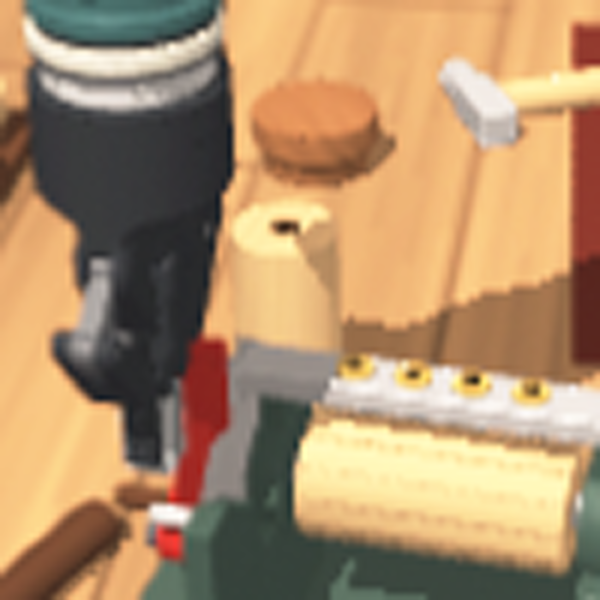

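```bash
python3 -c "
from h import *
s=pickle.load(open('side_n.pkl','rb'));P=cloud(s)
for v in range(184,224,3):
  print(v,[tojig(P[v,u]).round(0).tolist() for u in (264,270,276,282)])
"
```

```text
184 [[42.0, 14.0, 267.0], [26.0, 16.0, 270.0], [13.0, 9.0, 268.0], [0.0, -0.0, 265.0]]
187 [[43.0, 13.0, 258.0], [27.0, 14.0, 260.0], [13.0, 10.0, 260.0], [0.0, 1.0, 257.0]]
190 [[44.0, 13.0, 249.0], [27.0, 16.0, 253.0], [12.0, 12.0, 253.0], [1.0, -0.0, 248.0]]
193 [[44.0, 14.0, 241.0], [27.0, 16.0, 245.0], [13.0, 12.0, 245.0], [20.0, -51.0, 212.0]]
196 [[217.0, -383.0, 2.0], [27.0, 17.0, 236.0], [19.0, -3.0, 227.0], [11.0, -24.0, 218.0]]
199 [[210.0, -365.0, -0.0], [29.0, 13.0, 226.0], [20.0, -3.0, 218.0], [12.0, -27.0, 207.0]]
202 [[202.0, -344.0, -1.0], [28.0, 17.0, 219.0], [21.0, -4.0, 209.0], [14.0, -31.0, 195.0]]
205 [[192.0, -320.0, 1.0], [26.0, 22.0, 214.0], [20.0, -2.0, 201.0], [15.0, -32.0, 185.0]]
208 [[182.0, -295.0, 4.0], [27.0, 22.0, 204.0], [21.0, -4.0, 191.0], [16.0, -34.0, 175.0]]
211 [[36.0, 41.0, 205.0], [22.0, 36.0, 205.0], [22.0, -5.0, 181.0], [19.0, -42.0, 161.0]]
214 [[37.0, 40.0, 196.0], [21.0, 40.0, 198.0], [24.0, -8.0, 170.0], [109.0, -280.0, -1.0]]
217 [[160.0, -240.0, 2.0], [27.0, 27.0, 181.0], [20.0, 2.0, 167.0], [101.0, -257.0, 2.0]]
220 [[155.0, -226.0, -0.0], [35.0, 10.0, 160.0], [20.0, 5.0, 160.0], [95.0, -239.0, 1.0]]
223 [[149.0, -210.0, -2.0], [128.0, -213.0, -0.0], [25.0, -9.0, 141.0], [8.0, -8.0, 145.0]]
```

Call:
move_arm:
  deltas:
    - {"delta_rot": [0,0,0],"translation": [-0.5,0,-1.5],"grip": 0}
    - {"delta_rot": [0,0,0],"translation": [0,-0.5,-2.5],"grip": 0}
    - {"delta_rot": [0,0,0],"translation": [0,-0.8,-3],"grip": 0}
    - {"delta_rot": [0,0,0],"translation": [3,-1.2,0],"grip": 0}
    - {"delta_rot": [0,0,0],"translation": [3.5,-1.2,0],"grip": 0}
    - {"delta_rot": [0,0,0],"translation": [3.5,0,0],"grip": 0}
    - {"delta_rot": [0,0,0],"translation": [3,0,0],"grip": 0}
    - {"delta_rot": [0,0,0],"translation": [2,0,0],"grip": 0}

```text
time_s: 14.33
position: [632.9, 25.8, 207.2]
tcp_rot: [[-0.144, -0.99, -0.001], [-0.99, 0.144, -0.002], [0.002, 0.0, -1.0]]
contact_force: [0.2, -0.4, 0.5]
opening: 0.1
```

```bash
python3 -c "
from h import *
s=look('v');cv2.imwrite('pics/v.png',pegs('v'))
"
```

```text
t 14.3833 jig [ 37.3 -55.5 207.1] F [ 0.  -3.1 -0.5]
tool x in jig [-0.007 -1.     0.006] z [-0.002 -0.006 -1.   ]
```

View pics/v.png

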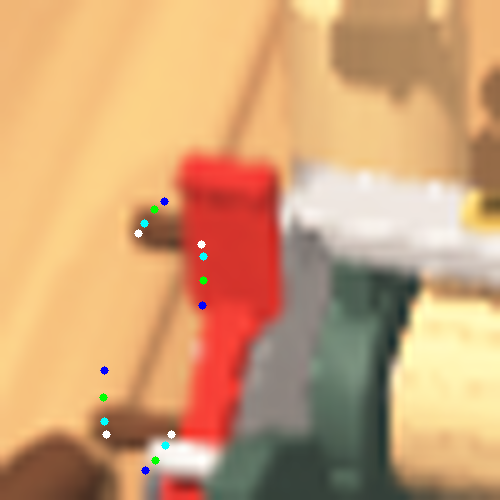

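Call:
move_arm:
  deltas:
    - {"delta_rot": [0,0,0],"translation": [-0.5,0,2.5],"grip": 0}
    - {"delta_rot": [0,0,0],"translation": [-0.5,0,3],"grip": 0}
    - {"delta_rot": [0,0,0],"translation": [0,0,3],"grip": 0}
    - {"delta_rot": [0,0,0],"translation": [0,0,2],"grip": 0}
    - {"delta_rot": [0,0,0],"translation": [0,0,1],"grip": 0}
    - {"delta_rot": [0,0,0],"translation": [-0.6,0,0],"grip": 0}
    - {"delta_rot": [0,0,0],"translation": [-0.6,0,0],"grip": 0}
    - {"delta_rot": [0,0,0],"translation": [-0.4,0,0],"grip": 0}

```text
time_s: 15.05
position: [638.7, 58.2, 93.8]
tcp_rot: [[-0.139, -0.99, 0.003], [-0.99, 0.139, 0.001], [-0.002, -0.003, -1.0]]
contact_force: [0.4, 1.3, 0.9]
opening: 0.1
```

```bash
python3 -c "
from h import *
s=look('w')
"
```

```text
t 15.1 jig [ 38.3 -16.9  94. ] F [-0.5  0.5  0. ]
tool x in jig [ 0.005 -1.    -0.002] z [ 0.004  0.002 -1.   ]
```

View pics/w.png

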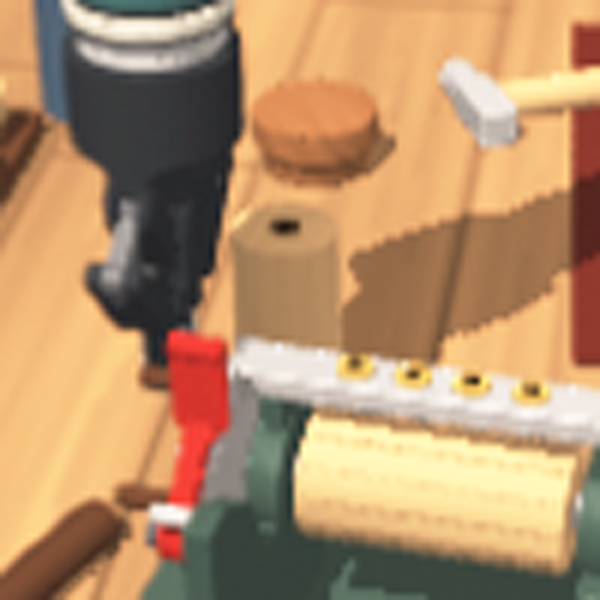

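Call:
move_arm:
  deltas:
    - {"delta_rot": [0,0,0],"translation": [-0.1,0,0],"grip": 0}
    - {"delta_rot": [0,0,0],"translation": [-0.1,0,0],"grip": 0}
    - {"delta_rot": [0,0,0],"translation": [-0.1,0,0],"grip": 0}
    - {"delta_rot": [0,0,0],"translation": [-0.1,0,0],"grip": 0}
    - {"delta_rot": [0,0,0],"translation": [0,0,0],"grip": 0}
    - {"delta_rot": [0,0,0],"translation": [0,0,0],"grip": 0}
    - {"delta_rot": [0,0,0],"translation": [0,0,0],"grip": 0}
    - {"delta_rot": [0,0,0],"translation": [0,0,0],"grip": 0}

```text
time_s: 15.77
position: [637.9, 59.3, 92.4]
tcp_rot: [[-0.141, -0.99, 0.0], [-0.99, 0.141, -0.001], [0.001, -0.0, -1.0]]
contact_force: [0.8, -2.6, 2.2]
opening: -0.2
```

```bash
python3 -c "
from h import *
s=look('x');cv2.imwrite('pics/x.png',pegs('x'))
"
```

```text
t 15.8167 jig [ 37.3 -16.8  92.4] F [ 0.6 -2.8  2.6]
tool x in jig [ 0.002 -1.     0.001] z [ 0.    -0.001 -1.   ]
```

View pics/x.png

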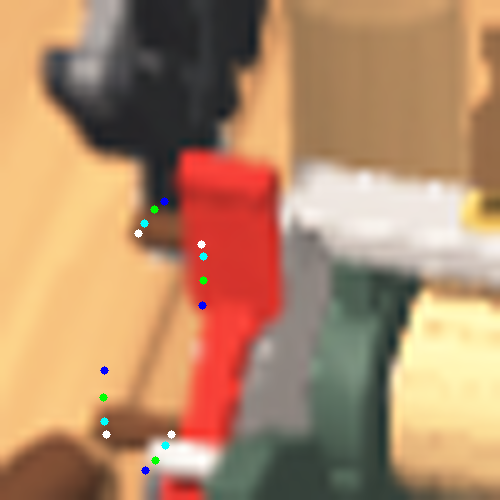

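Call:
move_arm:
  deltas:
    - {"delta_rot": [0,0,0],"translation": [0.5,0,0],"grip": 0}
    - {"delta_rot": [0,0,0],"translation": [0,0,0.4],"grip": 0}
    - {"delta_rot": [0,0,0],"translation": [0,0,0.4],"grip": 0}
    - {"delta_rot": [0,0,0],"translation": [-0.3,0,0],"grip": 0}
    - {"delta_rot": [0,0,0],"translation": [-0.2,0,0],"grip": 0}
    - {"delta_rot": [0,0,0],"translation": [-0.1,0,0],"grip": 0}
    - {"delta_rot": [0,0,0],"translation": [-0.1,0,0],"grip": 0}
    - {"delta_rot": [0,0,0],"translation": [-0.1,0,0],"grip": 0}

```text
time_s: 16.48
position: [637.0, 62.2, 83.7]
tcp_rot: [[-0.141, -0.99, -0.002], [-0.99, 0.141, -0.001], [0.002, 0.002, -1.0]]
contact_force: [-0.8, -2.7, -1.9]
opening: 0.0
```

Call:
move_arm:
  deltas:
    - {"delta_rot": [0,0,0],"translation": [-0.1,0,0],"grip": 0}
    - {"delta_rot": [0,0,0],"translation": [0,0,0],"grip": 0}
    - {"delta_rot": [0,0,0],"translation": [0,0,0],"grip": 0}
    - {"delta_rot": [0,0,0],"translation": [0,0,0],"grip": 0}
    - {"delta_rot": [0,0,0],"translation": [0,0,0],"grip": 0}
    - {"delta_rot": [0,0,0],"translation": [0,0,0],"grip": 0}
    - {"delta_rot": [0,0,0],"translation": [0,0,0],"grip": 0}
    - {"delta_rot": [0,0,0],"translation": [0,0,0],"grip": 0}

```text
time_s: 17.15
position: [638.0, 64.2, 84.3]
tcp_rot: [[-0.14, -0.99, -0.0], [-0.99, 0.14, -0.0], [0.0, 0.0, -1.0]]
contact_force: [-2.7, -2.3, -0.1]
opening: 0.1
```

```bash
python3 -c "
from h import *
s=look('y');cv2.imwrite('pics/y.png',pegs('y'))
"
```

```text
t 17.2 jig [ 36.8 -11.9  84.3] F [-2.6 -2.6 -0.7]
tool x in jig [ 0.002 -1.     0.   ] z [-0. -0. -1.]
```

View pics/y.png

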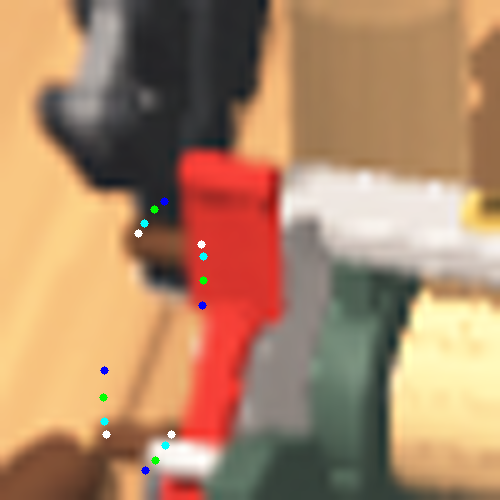

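Call:
move_arm:
  deltas:
    - {"delta_rot": [0,0,0],"translation": [-0.1,0,0],"grip": 0}
    - {"delta_rot": [0,0,0],"translation": [-0.1,0,0],"grip": 0}
    - {"delta_rot": [0,0,0],"translation": [0,0,0],"grip": 0}
    - {"delta_rot": [0,0,0],"translation": [0,0,0],"grip": 0}
    - {"delta_rot": [0,0,0],"translation": [0,0,0],"grip": 0}
    - {"delta_rot": [0,0,0],"translation": [0,0,0],"grip": 0}
    - {"delta_rot": [0,0,0],"translation": [0,0,0],"grip": 0}
    - {"delta_rot": [0,0,0],"translation": [0,0,0],"grip": 0}

```text
time_s: 17.87
position: [638.1, 64.3, 84.3]
tcp_rot: [[-0.141, -0.99, -0.001], [-0.99, 0.141, -0.002], [0.002, 0.001, -1.0]]
contact_force: [-3.1, -4.8, -0.4]
opening: 0.3
```

```bash
python3 -c "
from h import *
rep()
"
```

```text
t 17.8667 jig [ 36.8 -11.8  84.3] F [-3.1 -4.8 -0.4]
tool x in jig [ 0.001 -1.     0.002] z [-0.001 -0.002 -1.   ]
```

Call:
move_arm:
  deltas:
    - {"delta_rot": [0,0,0],"translation": [-0.1,0,0],"grip": 0}
    - {"delta_rot": [0,0,0],"translation": [-0.1,0,0],"grip": 0}
    - {"delta_rot": [0,0,0],"translation": [-0.1,0,0],"grip": 0}
    - {"delta_rot": [0,0,0],"translation": [0,0,0],"grip": 0}
    - {"delta_rot": [0,0,0],"translation": [0,0,0],"grip": 0}
    - {"delta_rot": [0,0,0],"translation": [0,0,0],"grip": 0}
    - {"delta_rot": [0,0,0],"translation": [0,0,0],"grip": 0}
    - {"delta_rot": [0,0,0],"translation": [0,0,0],"grip": 0}

```text
time_s: 18.53
position: [638.0, 64.3, 84.3]
tcp_rot: [[-0.143, -0.99, -0.003], [-0.99, 0.143, -0.005], [0.006, 0.002, -1.0]]
contact_force: [-3.9, -9.2, 2.4]
opening: 0.2
```

```bash
python3 -c "
from h import *
rep()
"
```

```text
t 18.5333 jig [ 36.7 -11.8  84.3] F [-3.9 -9.2  2.4]
tool x in jig [-0.    -1.     0.006] z [-0.003 -0.005 -1.   ]
```

Call:
move_arm:
  deltas:
    - {"delta_rot": [0,0,0],"translation": [0.3,0,0],"grip": 0}
    - {"delta_rot": [0,0,0],"translation": [0.4,0,0],"grip": 0}
    - {"delta_rot": [0,0,0],"translation": [0.8,0,0],"grip": 0}
    - {"delta_rot": [0,0,0],"translation": [0.5,0,0],"grip": 0}
    - {"delta_rot": [0,0,0],"translation": [0,0,-2],"grip": 0}
    - {"delta_rot": [0,0,0],"translation": [0,0,-4],"grip": 0}
    - {"delta_rot": [0,0,0],"translation": [0,0,-4],"grip": 0}
    - {"delta_rot": [0,0,0],"translation": [0,0,-4],"grip": 0}

```text
time_s: 19.2
position: [636.5, 49.9, 226.0]
tcp_rot: [[-0.14, -0.99, 0.001], [-0.99, 0.14, 0.001], [-0.001, -0.001, -1.0]]
contact_force: [0.3, -0.5, 0.2]
opening: 0.1
```

Call:
move_arm:
  deltas:
    - {"delta_rot": [0,0,0],"translation": [2,0,-3],"grip": 0}
    - {"delta_rot": [0,0,0],"translation": [3,0,0],"grip": 0}
    - {"delta_rot": [0,0,0],"translation": [3,0,0],"grip": 0}
    - {"delta_rot": [0,0,0],"translation": [3,0,0],"grip": 0}
    - {"delta_rot": [0,0,0],"translation": [3,0,0],"grip": 0}
    - {"delta_rot": [0,0,0],"translation": [2,0,0],"grip": 0}
    - {"delta_rot": [0,0,0],"translation": [0,0,0],"grip": 0}
    - {"delta_rot": [0,0,0],"translation": [0,0,0],"grip": 0}

```text
time_s: 19.87
position: [614.1, -110.6, 254.7]
tcp_rot: [[-0.144, -0.99, 0.002], [-0.99, 0.144, 0.0], [-0.0, -0.002, -1.0]]
contact_force: [0.4, 0.8, 0.9]
opening: -0.1
```

```bash
python3 -c "
from h import *
s=look('z')
from rig import manip
t=manip.snapshot('top')
cv2.imwrite('pics/z1.png',np.hstack([cv2.resize(pegs('z'),(400,400)),cv2.resize(t['image'][110:210,200:300,::-1],(400,400))]))
# displacement check
s0=pickle.load(open('side0.pkl','rb'));d=cv2.absdiff(s0['image'],s['image']).max(-1)
cv2.imwrite('pics/z2.png',s['image'][:,:,::-1])
"
```

```text
t 19.9167 jig [  38.  -186.2  254.7] F [0.1 0.4 0.4]
tool x in jig [ 0.002 -1.    -0.001] z [ 0.002  0.001 -1.   ]
```

View pics/z1.png

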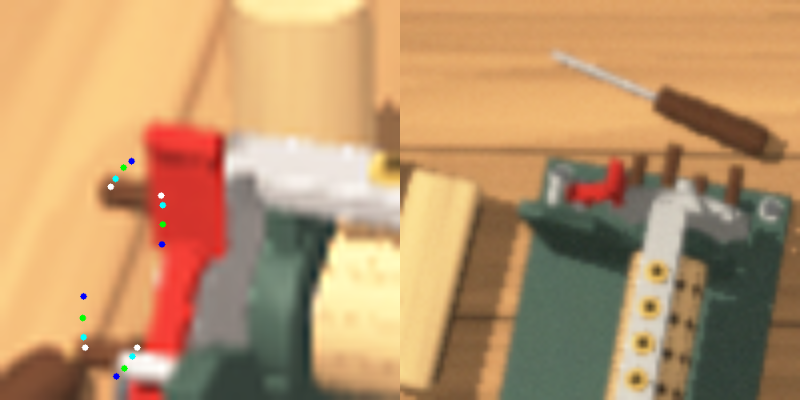

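View pics/z2.png

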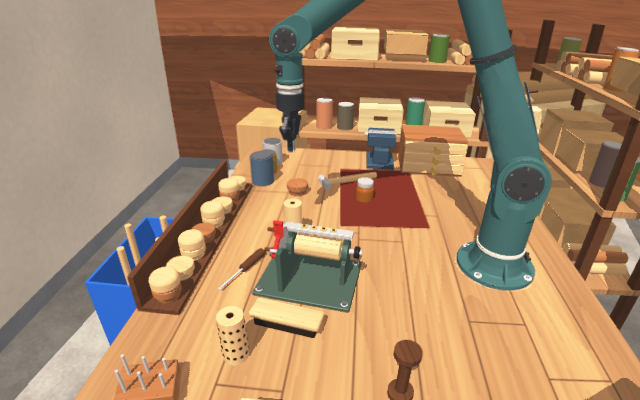

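```bash
python3 -c "
from h import *
a=pickle.load(open('side0.pkl','rb'))['image'].astype(int);b=pickle.load(open('side_z.pkl','rb'))['image'].astype(int)
for im in(a,b):
  c=im[210:275,255:305];r=(c[...,0]>120)&(c[...,1]<80)&(c[...,2]<80);q=np.argwhere(r);print(len(q),q.mean(0),q[q[:,0]<25].mean(0))
# peg angle fit by top-peg end: visible brown pixels
s=pickle.load(open('side_z.pkl','rb'));J=jig(O,A);P=cloud(s)
for v in range(226,234):
  print(v,[(u,tojig(P[v,u]).round(0).tolist()) for u in (269,271,272)])
"
```

```text
248 [26.33064516 19.86693548] [17.53543307 22.7007874 ]
245 [26.35510204 19.81632653] [17.75968992 22.53488372]
226 [(269, [125.0, -196.0, -1.0]), (271, [119.0, -198.0, -1.0]), (272, [117.0, -202.0, -4.0])]
227 [(269, [39.0, 8.0, 137.0]), (271, [33.0, 11.0, 139.0]), (272, [31.0, 8.0, 138.0])]
228 [(269, [39.0, 10.0, 135.0]), (271, [32.0, 12.0, 137.0]), (272, [30.0, 10.0, 136.0])]
229 [(269, [37.0, 13.0, 134.0]), (271, [32.0, 14.0, 135.0]), (272, [30.0, 11.0, 134.0])]
230 [(269, [38.0, 12.0, 130.0]), (271, [33.0, 10.0, 130.0]), (272, [28.0, 15.0, 134.0])]
231 [(269, [114.0, -166.0, -0.0]), (271, [107.0, -165.0, 2.0]), (272, [104.0, -167.0, 1.0])]
232 [(269, [111.0, -159.0, 1.0]), (271, [106.0, -163.0, -1.0]), (272, [101.0, -159.0, 3.0])]
233 [(269, [110.0, -155.0, -0.0]), (271, [103.0, -154.0, 2.0]), (272, [101.0, -157.0, 0.0])]
```

```bash
python3 -c "
from h import *
rep()
from rig import manip;print(manip.hand_in())"
```

```text
t 19.9667 jig [  37.9 -185.   254.6] F [0.5 0.3 0.6]
tool x in jig [ 0.004 -1.    -0.002] z [ 0.001  0.001 -1.   ]
the job is handed in; nothing more can be done
None
```

The wheel is one notch back, the pawl is down in the teeth again, and I've handed the job in at about 20 s of the 58 s allowed. It reported no verdict.

With the closed fingertips I tipped the pawl back until it fell on its stop. I then pushed the top peg backward to about 0.38 rad, tipped the pawl down again, and pushed the peg on until it stopped moving.

**Last checks:**
- **Wheel:** on the last push the force rose to about 10 N with no further movement, so I took that as the tooth against the pawl. In the side picture the top peg sits at about y +7 mm, z 132 mm. That fits 0.52 rad, though the picture only resolves it to a few hundredths of a radian.
- **Pawl:** its red tab is within about 0.2 pixel of where it was at the start, so it looks fully down.
- **Bench and arm:** nothing on the bench appears to have moved, judged by eye in the pictures. The arm stands clear with no contact force.
- **Forces:** the readings I saw stayed under about 10 N. They were taken between moves, so a brief peak would not show.

**One disagreement:** in the camera's depth data the fingertips stood about 25 mm above the reported tool height, instead of 8 mm below it. I set all heights from the pictures and the contact forces. Twice the fingertip first met the peg too high, so I backed off, lowered it and pushed again.

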